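# Put the sharpened gravers back in the bench rack in order

## Task

The four gravers have just been sharpened and stand in a row in the blocks of the sharpening tray. Move them to the four empty holes of the bench rack so that they stand there in the same left-to-right order as they stood in the tray, each upright with its handle resting on the board. Lower each one until it is seated before you let go, and never drop one: the points are freshly ground.

Things in the scene. Friction and masses are not known exactly. Their poses are not given: they have to be found in the camera images.
- graver_mushroom: Graver, dark wood: full round mushroom head, 42 mm across, 28 mm high, domed. Upright; origin on its axis at the handle's underside, resting on the wood round its hole. Below hang a conical ferrule (19 mm wide, tapering over 18 mm) and a 6 mm steel blade, to 62 mm down. About 60 g. Its x lies across the row within 0.15 rad at the start.
- graver_half: Graver, dark wood: mushroom head 42 mm across, 28 mm high, cut flat on +y 11 mm from the axis (D from above; grip along x). Upright; origin on its axis at the handle's underside, resting on the wood round its hole. Below hang a conical ferrule (19 mm wide, tapering over 18 mm) and a 6 mm steel blade, to 62 mm down. About 60 g. Its x lies across the row within 0.15 rad at the start.
- graver_ball: Graver, dark wood: small round ball head, 31 mm across, 25 mm high. Upright; origin on its axis at the handle's underside, resting on the wood round its hole. Below hang a conical ferrule (19 mm wide, tapering over 18 mm) and a 6 mm steel blade, to 62 mm down. About 60 g. Its x lies across the row within 0.15 rad at the start.
- graver_square: Graver, dark wood: straight square handle, 30 x 30 mm, 42 mm high, flat top. Upright; origin on its axis at the handle's underside, resting on the wood round its hole. Below hang a conical ferrule (19 mm wide, tapering over 18 mm) and a 6 mm steel blade, to 62 mm down. About 60 g. Its x lies across the row within 0.15 rad at the start.
- tray: Steel sharpening tray 74 x 244 mm, fixed, left or right of the rack. Origin: centre of its underside on the bench; x across the row (away from robot), y along it (robot's left). In it four identical wooden blocks at y = +84, +28, -28, -84 mm, tops 85 mm above the bench, each holding one graver. Heads are 56 mm apart: fingers fit only across the row (closing along x).
- rack: Brown wooden bench rack, fixed: board 64 mm deep, top 85 mm above the bench. Origin on the bench below the middle of its four empty holes; x across the row (away from robot), y along it (robot's left). Holes 23 mm wide, right through, at x = 0, y = +84, +28, -28, -84 mm. A fifth at y = +140 mm holds a burnisher (pale slim handle, 33 mm high), which is not one of the four.
- block_mushroom: The pale wooden block of the tray in which graver_mushroom stands at the start: 52 x 52 x 80 mm, fixed, like the other three, with a hole 23 mm wide and 75 mm deep in its top. Origin: centre of its underside, 5 mm above the bench.
- block_half: The pale wooden block of the tray in which graver_half stands at the start: 52 x 52 x 80 mm, fixed, like the other three, with a hole 23 mm wide and 75 mm deep in its top. Origin: centre of its underside, 5 mm above the bench.
- block_ball: The pale wooden block of the tray in which graver_ball stands at the start: 52 x 52 x 80 mm, fixed, like the other three, with a hole 23 mm wide and 75 mm deep in its top. Origin: centre of its underside, 5 mm above the bench.
- block_square: The pale wooden block of the tray in which graver_square stands at the start: 52 x 52 x 80 mm, fixed, like the other three, with a hole 23 mm wide and 75 mm deep in its top. Origin: centre of its underside, 5 mm above the bench.
Not all that is in view belongs to the job. What is shaped like the graver_half but blue or green is not meant. Leave any green or turquoise look-alike of the graver_mushroom alone.

How it is judged:
By the outcome, as a careful person would: the job done as asked, in the order asked, and still so for the second after the job is handed in, with the robot touching nothing.
It also fails if it takes over 120 s, if anything falls off the work surface, if the arm or the gripper's body presses on something with over 40 N, if the wrist force passes 120 N, or if a joint passes its speed limit or range.

## Robot

A 6-joint arm with a two-finger parallel gripper is mounted at the origin on the work surface. World frame = base frame: x ahead of the robot, y to its left, z up, the work surface at z = 0. Lengths are in m, angles in rad, forces in N, time in s.
With the tool pointing down it reaches from about 0.275 to 0.75 m from the base axis. Payload 10.2 kg.
Tool frame: the origin (TCP) lies at the very end of the fingers, on their centre line; the grasp point (between the pads) lies 19 mm behind it (grip_point_offset is the distance from the TCP to the grasp point, in m); z points along the fingers, y is the line along which they close (so a half turn about z gives the same grasp; the last joint's range is limited). The gripper opens to 85 mm and grips with 20 to 120 N. Pads are 22 mm wide; open, the fingers measure 114 mm over their backs; the gripper's body (76 mm by 85 mm) begins 54 mm behind the grasp point. The pads swing forward as they close: fully open they stand 13 mm farther back than shut.
Start: joints at [1.03, 0.313, 1.498, -0, 1.331, -0.223], TCP at [0.164, 0.499, 0.231] pointing down, gripper open.
Joint ranges: [-2.94, 2.94], [-0.97, 2.17], [0.19, 2.56], [-1.23, 4.37], [0.02, 3.11], [-2.88, 2.88]. Speed limits (rad/s): [2.39, 2.39, 3.01, 3.14, 3.14, 3.14].

## Interface

Orientations are given as a unit quaternion [x, y, z, w].
In Python, from workcell import observe, grab_frame, close_job, grip_point_offset gives the robot as it stands.
- The arm moves only by the tool apply_moves, never from a script. Its argument "plan" is a list of rows, each an object of numbers: "x", "y", "z": the shift along the world's x, y, z in units of 50 mm (1.0 is 50 mm); "turn": the turn about the world's z in units of 5 degrees (1.0 is 5 degrees). In form: [{"x": .., "y": .., "z": .., "turn": ..}, ...]. A call has 1 to 20 rows; each row shifts and turns the commanded pose from where the row before left it; what a row does not reach is not made up. A row lasts 1/10 s, in which the tool goes at most 50 mm and 8.59 degrees, less where a joint would pass 70% of its speed; a pose out of reach is approached as far as the arm can. A call is refused whole if a number of a shift passes 1 or a number of a turn 1, either way. A call with a gripper value outside its range is refused whole. "fingers" is the opening, from 0 (shut) to 1 (fully open), set as the call begins (left out, the last holds). The fingers move at their own pace and stop on an object; "newtons" is the grip in N (left out, the last holds). Time passes only in rows, so rows that do not move let the fingers close. It gives the time, the measured TCP pose, the force, the opening and the grip force at its end, in the units of the state.
- observe(): the state, without advancing time (a new reading comes with each control period).
- grab_frame(name): name is "scene" or "top" or "wrist"; returns a dict with "img" (480x640x3 uint8, red, green, blue), "z_map" (480x640 float32, m along the optical axis (not along the pixel's ray), 0 where there is no reading), "mtx" (3x3 intrinsics, pixels), "R" (3x3) and "t" (3): a world point X has camera coordinates R X + t. Camera axes: x right, y down, z forward; pixel columns grow to the right and rows downward; lengths in m; the calibration is good to about 2 mm. A picture is of the moment at which its call begins.
- close_job(): hands the job in; it is judged then, once.
The state is a dict: "time": time; "q": joint angles; "qd": joint speeds; "joint_torque": joint torques, N m; "eef_pos": TCP position; "eef_rot": TCP orientation; "contact_force": force on the tool from outside, world axes, zero at the start; "moment": the same for the moment, N m; "width": finger opening in m; "gripper_force": force on a finger pad.
Only numpy, scipy, OpenCV 4.12 (cv2) and the standard library are available. Lean on these libraries where they do the work, as an engineer would, in place of code of your own. Each camera call takes 0.05 s, during which the arm holds its last target. There are 200 camera calls.

## Working session

There is one attempt and no reset: what is moved stays moved. The work goes in short steps, Python scripts to look and compute and a tool call to move; the robot and the scene stay as the last step left them, time stands still between calls to the robot, and variables do not carry over. Pictures are saved under pics/ and viewed, at most 14 in all, crops included, and the job is handed in when it is done.

Besides the shell and the picture viewer there is one more tool, called after "Emit:" in YAML: its name, and indented under it one key for each argument. apply_moves: Moves the arm, as the interface text tells. Its arguments: {"type":"object","properties":{"plan":{"type":"array","items":{"type":"object","properties":{"x":{"type":"number"},"y":{"type":"number"},"z":{"type":"number"},"turn":{"type":"number"}}}},"fingers":{"type":"number"},"newtons":{"type":"number"}},"required":["plan"]}

```bash
mkdir -p pics; ls; python3 - <<'E'
from workcell import *
import cv2,numpy as np
s=observe(); print(s); print(grip_point_offset)
a=grab_frame("top"); b=grab_frame("scene")
for n,f in(("top",a),("scene",b)):
    cv2.imwrite(f"pics/{n}0.png",f["img"][:,:,::-1]); np.savez(f"{n}0.npz",**f)
    print(n,f["mtx"],f["R"],f["t"])
E
```

```text
pics
{'time': 0.0, 'q': array([ 1.02961614e+00,  3.13438329e-01,  1.49845678e+00, -1.67513932e-05,
        1.33101409e+00, -2.23441152e-01]), 'qd': array([-0.0007183 , -0.00202506, -0.00080208, -0.00034112,  0.00049079,
        0.00067851]), 'joint_torque': array([-6.63240407e-04, -4.12263393e+01, -2.59738898e+01, -2.25322924e-04,
        4.16923678e-03, -1.84536486e-05]), 'eef_pos': array([0.16391419, 0.49847223, 0.23073364]), 'eef_rot': array([ 1.58200056e-01,  9.87406861e-01, -6.13783532e-04, -2.38031236e-04]), 'contact_force': array([-0.43109814,  0.11868957, -0.04497234]), 'moment': array([-0.04068519,  0.03425257,  0.0271639 ]), 'gripper_force': 0.0, 'width': 0.08532851482776685}
0.0187
top [[550.17580057   0.         323.30390582]
 [  0.         550.17580057 237.10753054]
 [  0.           0.           1.        ]] [[ 0.02776461 -0.99939734  0.02083443]
 [-0.99735643 -0.02909601 -0.06658502]
 [ 0.06715109 -0.01893065 -0.99756321]] [0.01444109 0.47938447 1.32658466]
scene [[578.15876766   0.         318.34290446]
 [  0.         578.15876766 242.56075573]
 [  0.           0.           1.        ]] [[-0.8727819   0.48783327  0.01644548]
 [ 0.27171728  0.51356637 -0.81389146]
 [-0.40548917 -0.70588122 -0.58078416]] [ 0.3959091  -0.08959626  1.33663063]
```

View pics/top0.png

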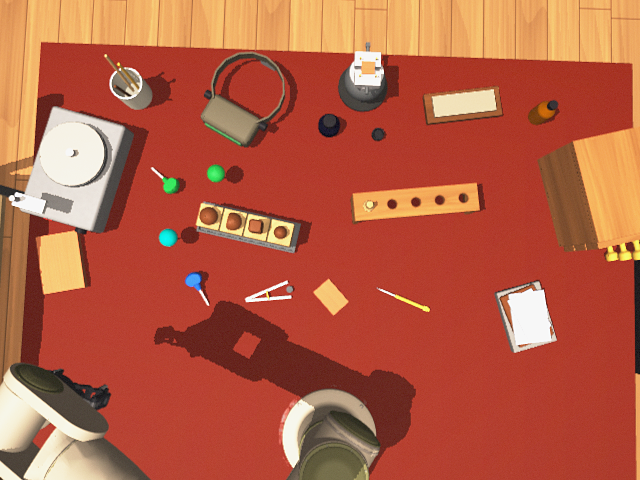

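View pics/scene0.png

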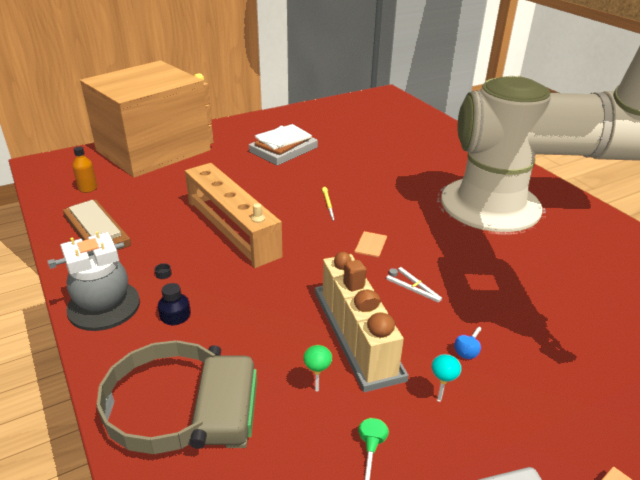

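Top view: tray at pixels (197-300, 202-250), heads at (208,215), (233,221), (256,226), (280,232). The rack is on the right, with the burnisher at (370,205) and its empty holes at (392,204), (416,202), (440,200), (463,198). Next I'll measure these.

```bash
cat > h.py <<'E'
import numpy as np,cv2
def pts(f):
    v,u=np.mgrid[0:480,0:640]; z=f["z_map"]; K=f["mtx"]
    c=np.stack([(u-K[0,2])/K[0,0]*z,(v-K[1,2])/K[1,1]*z,z],-1)
    return (c-f["t"])@f["R"]
def ray(f,uv,h):
    d=np.r_[np.linalg.inv(f["mtx"])@np.r_[uv,1]]@f["R"]; o=-f["R"].T@f["t"]
    return o+d*(h-o[2])/d[2]
def proj(f,X):
    c=f["R"]@X+f["t"]; p=f["mtx"]@c; return p[:2]/p[2]
def blobs(m,amin):
    n,l,s,c=cv2.connectedComponentsWithStats(m.astype(np.uint8)); return [(l==i,s[i],c[i]) for i in range(1,n) if s[i,4]>=amin]
E
python3 - <<'E'
from h import *
f=dict(np.load("top0.npz")); P=pts(f); img=f["img"]; hsv=cv2.cvtColor(img,cv2.COLOR_RGB2HSV)
box=lambda a,b,c,d:(np.mgrid[0:480,0:640][1]>=a)&(np.mgrid[0:480,0:640][1]<b)&(np.mgrid[0:480,0:640][0]>=c)&(np.mgrid[0:480,0:640][0]<d)
T=box(190,305,195,258); Z=P[...,2]
print("heads")
for m,s,c in blobs(T&(Z>0.094),30):
    q=P[m]; (cc,wh,an)=cv2.minAreaRect((q[:,:2]*1000).astype(np.float32))
    ztop=np.percentile(q[:,2],95); print(c.round(1),s[4],"mean",q.mean(0).round(4),"ztop",ztop.round(4),"rect",np.round(cc,1),np.round(wh,1),round(an,1),"hsv",np.median(hsv[m],0))
def rect(m):
    q=P[m]; return q,cv2.minAreaRect((q[:,:2]*1000).astype(np.float32))
m=T&(Z>0.078); 
for mm,s,c in blobs(m,200): q,r=rect(mm);print("tray tops",np.round(r[0],1),np.round(r[1],1),r[2],np.median(q[:,2]))
R=box(345,490,175,230)
for mm,s,c in blobs(R&(Z>0.078),200): q,r=rect(mm);print("rack",np.round(r[0],1),np.round(r[1],1),r[2],np.median(q[:,2]))
for mm,s,c in blobs(R&(hsv[...,2]<150),15):
    print("hole",c.round(1),s,ray(f,c,0.085).round(4),np.median(P[mm][:,2]))
for mm,s,c in blobs(R&(Z>0.095),10): print("burn",c,ray(f,c,0.118).round(4),P[mm].max(0))
big=cv2.resize(img[190:260,185:310],None,fx=6,fy=6,interpolation=cv2.INTER_CUBIC)
cv2.imwrite("pics/tray.png",big[:,:,::-1])
E
```

```text
heads
[208.3 216. ] 273 mean [0.5121 0.2902 0.1169] ztop 0.115 rect [460.3 180.9] [291.7  40.8] 64.7 hsv [ 10. 174. 159.]
[233.4 221.7] 228 mean [0.5017 0.2347 0.1082] ztop 0.1148 rect [502.  234.2] [31.9 41.2] 74.4 hsv [ 10. 173. 157.]
[255.5 226.4] 197 mean [0.4906 0.182  0.1298] ztop 0.13 rect [452.4 121.5] [183.1  34.8] 57.6 hsv [ 10. 164. 200.]
[280.  232.4] 137 mean [0.4807 0.1286 0.1055] ztop 0.112 rect [481.  128.9] [27.5 29.7] 89.8 hsv [ 10. 173. 152.]
tray tops [474.5 179.9] [297.9  68.6] 68.78263854980469 0.08992501574132303
tray tops [461.7 124.9] [194.2  63.7] 62.50354766845703 0.08765132017917733
tray tops [481.3 129.2] [52.6 52.2] 78.99197387695312 0.08566423329003318
rack [ 535.7 -120.6] [138.9 434.2] 22.459627151489258 0.08476620746520788
hole [479.1 199.6] [463 184  23  30 174] [ 0.5727 -0.3325  0.085 ] 0.0002508140034404001
hole [462.9 197.7] [459 193   9  10  65] [ 0.576  -0.2943  0.085 ] 0.005992926880502468
hole [439.3 199.6] [435 195  10  10  68] [ 0.5699 -0.2389  0.085 ] 0.0007918760539185052
hole [353.7 212.8] [350 196  16  28  84] [ 0.5327 -0.0397  0.085 ] 0.026364306454925678
hole [415.3 201.5] [411 197   9  10  66] [ 0.5635 -0.1828  0.085 ] 0.00013108847278260827
hole [391.8 203.7] [388 199   9  10  68] [ 0.5567 -0.1279  0.085 ] 0.0007899015457570876
burn [368.94444444 204.83333333] [ 0.5482 -0.0714  0.118 ] [ 0.55781964 -0.06426654  0.12122018]
```

View pics/tray.png

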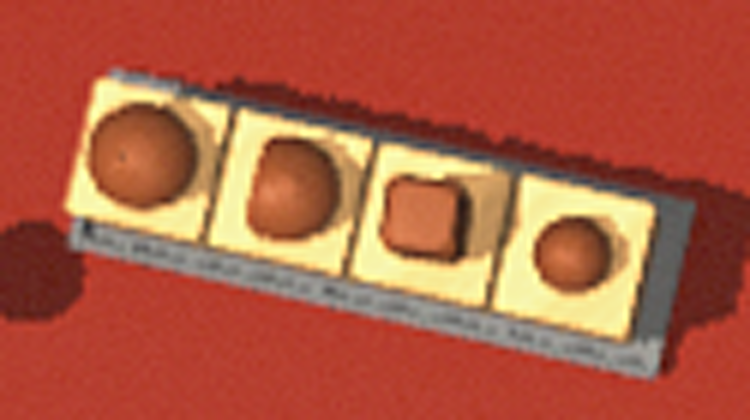

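The crop shows, left to right: mushroom, half (flat to the left), square, ball. Hole spacing comes out at 55.8 mm against the 56 mm given, and the tray's yaw is about -11°. I'll move above the tray and look from close by.

Emit:
apply_moves:
  plan:
    - {"x":0.33,"y":-0.29,"z":0.05,"turn":-0.83}
    - {"x":0.33,"y":-0.29,"z":0.05,"turn":-0.83}
    - {"x":0.33,"y":-0.29,"z":0.05,"turn":-0.83}
    - {"x":0.33,"y":-0.29,"z":0.05,"turn":-0.83}
    - {"x":0.33,"y":-0.29,"z":0.05,"turn":-0.83}
    - {"x":0.33,"y":-0.29,"z":0.05,"turn":-0.83}
    - {"x":0.33,"y":-0.29,"z":0.05,"turn":-0.83}
    - {"x":0.33,"y":-0.29,"z":0.05,"turn":-0.83}
    - {"x":0.33,"y":-0.29,"z":0.05,"turn":-0.83}
    - {"x":0.33,"y":-0.29,"z":0.05,"turn":-0.83}
    - {"x":0.33,"y":-0.29,"z":0.05,"turn":-0.83}
    - {"x":0.33,"y":-0.29,"z":0.05,"turn":-0.83}
    - {"x":0.33,"y":-0.29,"z":0.05,"turn":-0.83}
    - {"x":0.33,"y":-0.29,"z":0.05,"turn":-0.83}
    - {"x":0.33,"y":-0.29,"z":0.05,"turn":-0.83}
    - {"x":0.33,"y":-0.29,"z":0.05,"turn":-0.83}
    - {"x":0.33,"y":-0.29,"z":0.05,"turn":-0.83}
    - {"x":0.33,"y":-0.29,"z":0.05,"turn":-0.83}
    - {"x":0.33,"y":-0.29,"z":0.05,"turn":-0.83}
    - {"x":0.33,"y":-0.29,"z":0.05,"turn":-0.83}

```text
time: 2.1
eef_pos: [0.4945, 0.208, 0.281]
eef_rot: [0.774, 0.633, -0.0, -0.0]
contact_force: [0.2, 0.3, 0.3]
width: 0.0854
gripper_force: 0.0
```

```bash
python3 - <<'E'
from workcell import *
from h import *
f=grab_frame("wrist"); np.savez("w0.npz",**f); cv2.imwrite("pics/w0.png",f["img"][:,:,::-1])
s=observe(); print(s["eef_pos"],s["eef_rot"],-f["R"].T@f["t"],f["R"][2])
E
```

```text
[0.49660579 0.206041   0.28110944] [ 7.75569107e-01  6.31262438e-01 -1.55329354e-04  5.20583917e-04] [0.51078526 0.28561167 0.42324565] [-0.06140707 -0.30451631 -0.95052564]
```

View pics/w0.png

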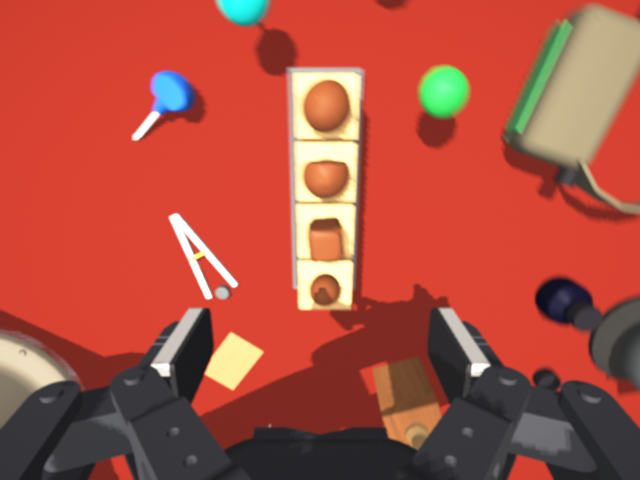

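The wrist view shows the tray row at columns 290-360, rows 68-310: mushroom (327,105), half (326,178), square (326,240), ball (325,290). I'll fit the block tops and hold them against the head positions.

```bash
cat >> h.py <<'E'
def tray(f):
    hsv=cv2.cvtColor(f["img"],cv2.COLOR_RGB2HSV); P=pts(f); Z=P[...,2]
    near=(abs(P[...,0]-.497)<.08)&(abs(P[...,1]-.21)<.14)
    pale=(hsv[...,0]>14)&(hsv[...,0]<32)&(hsv[...,2]>150)&near
    brown=(hsv[...,0]<14)&(hsv[...,1]>120)&(Z>.09)&near
    ys,xs=np.nonzero(pale&(abs(Z-.085)<.006)); q=np.array([ray(f,(u,v),.085)[:2] for u,v in zip(xs,ys)])
    r=cv2.minAreaRect((q*1000).astype(np.float32)); print("blocks rect",np.round(r[0],1),np.round(r[1],1),round(r[2],2))
    for m,s,c in blobs(cv2.morphologyEx(brown.astype(np.uint8),cv2.MORPH_OPEN,np.ones((3,3))),60):
        print("head",c.round(1),s[4],"ray.097",ray(f,c,.097).round(4),"hi",np.percentile(P[m][:,2],90).round(4))
E
python3 - <<'E'
from h import *
for n in("w0","top0"): print(n); tray(dict(np.load(n+".npz")))
c=np.array([.4976,.2113]);
for r in (-11,): 
    t=np.radians(r); print([ (c+k*np.array([-np.sin(t),np.cos(t)])).round(4) for k in(.084,.028,-.028,-.084)])
f=dict(np.load("w0.npz")); g=dict(np.load("scene0.npz"))
hsv=cv2.cvtColor(g["img"],cv2.COLOR_RGB2HSV)
m=np.zeros((480,640),bool); m[160:265,180:285]=1
P=pts(g)
for b,s,c in blobs(m&(hsv[...,2]<130)&(abs(P[...,2]-.085)>-1),25): print("scenehole",c.round(1),s,ray(g,c,.085).round(4))
E
```

```text
w0
blocks rect [498.9 211.1] [219.   51.9] 78.92
head [326.3 105.7] 1798 ray.097 [0.517  0.2918 0.097 ] hi 0.1125
head [325.6 177.7] 1310 ray.097 [0.5052 0.2338 0.097 ] hi 0.1126
head [325.3 239.9] 1235 ray.097 [0.4939 0.1778 0.097 ] hi 0.1272
head [324.6 289.8] 677 ray.097 [0.4836 0.1282 0.097 ] hi 0.1093
top0
blocks rect [497.6 211.4] [219.8  52.1] 78.8
head [208.2 215.7] 246 ray.097 [0.5148 0.2943 0.097 ] hi 0.1137
head [233.1 221.3] 210 ray.097 [0.5034 0.2369 0.097 ] hi 0.114
head [255.3 225.8] 172 ray.097 [0.4948 0.1859 0.097 ] hi 0.1293
head [279.9 232. ] 125 ray.097 [0.4822 0.1294 0.097 ] hi 0.1108
[array([0.5136, 0.2938]), array([0.5029, 0.2388]), array([0.4923, 0.1838]), array([0.4816, 0.1288])]
scenehole [272.3 161.4] [266 160  11   5  36] [ 0.4226 -0.2717  0.085 ]
scenehole [221.2 223.5] [ 180  174   74   91 1512] [ 0.6176 -0.0882  0.085 ]
```

Block tops fit 219.5 x 52 mm (220 x 52 expected), and the two views agree within 1.5 mm. Graver axes: mushroom (.514,.2937), half (.5034,.2387), square (.4927,.1838), ball (.482,.1288). Starting with the ball, which goes to the far right hole.

Emit:
apply_moves:
  plan:
    - {"x":-0.073,"y":-0.385,"z":-0.5,"turn":0.12}
    - {"x":-0.073,"y":-0.385,"z":-0.5}
    - {"x":-0.073,"y":-0.385,"z":-0.5}
    - {"x":-0.073,"y":-0.385,"z":-0.5}
    - {"z":-0.31}
    - {"z":-0.31}
    - {"z":-0.31}
    - {"z":-0.31}
    - {"z":-0.31}
    - {"z":-0.31}
    - {}
    - {}
  fingers: 1

```text
schema error: expected keys x, y, z, turn
```

```bash
python3 - <<'E'
from workcell import *
from h import *
f=grab_frame("wrist"); np.savez("w1.npz",**f); cv2.imwrite("pics/w1.png",f["img"][:,:,::-1])
s=observe(); print(s["eef_pos"],s["eef_rot"],s["contact_force"])
E
```

```text
[0.49534863 0.20722921 0.28084434] [ 7.73952019e-01  6.33244178e-01 -2.87491981e-04  3.66587456e-05] [-0.14493151  0.0951093  -0.21891093]
```

View pics/w1.png

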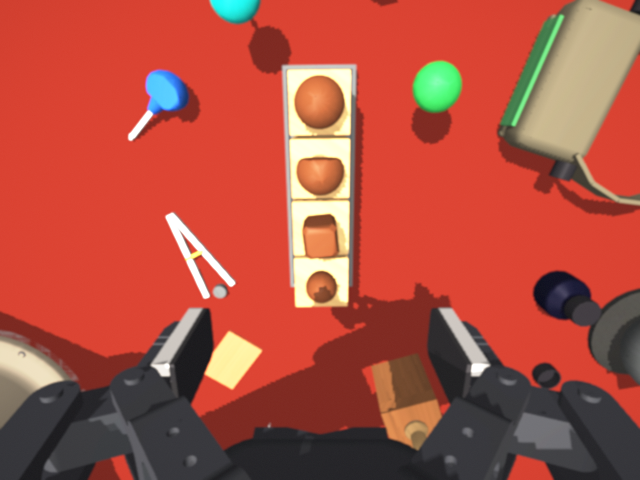

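All four keys are needed in every row. The arm was still settling in the first wrist frame, so I'll re-measure with this one: row now at columns 283-355, rows 65-307, ball at (321,287).

```bash
python3 - <<'E'
from workcell import *
from h import *
tray(dict(np.load("w1.npz")))
for i in range(4):
    f=grab_frame("wrist"); s=observe(); print(s["eef_pos"].round(4),(2*np.degrees(np.arctan2(s["eef_rot"][1],s["eef_rot"][0]))-90).round(2))
tray(f)
E
```

```text
blocks rect [498.9 210.9] [219.4  51.9] 78.92
head [318.9 101.6] 2016 ray.097 [0.5145 0.2939 0.097 ] hi 0.1124
head [319.7 174.3] 1414 ray.097 [0.5031 0.2355 0.097 ] hi 0.1126
head [320.3 236.7] 1335 ray.097 [0.4921 0.1796 0.097 ] hi 0.1272
head [320.9 286.8] 714 ray.097 [0.4825 0.1299 0.097 ] hi 0.1092
[0.4944 0.2082 0.2808] -11.25
[0.4938 0.2088 0.2808] -11.17
[0.4935 0.2091 0.281 ] -11.13
[0.4934 0.2093 0.2811] -11.11
blocks rect [498.9 211.1] [219.1  51.9] 78.92
head [325.1 105.2] 2006 ray.097 [0.5147 0.2936 0.097 ] hi 0.1124
head [324.8 177.5] 1410 ray.097 [0.5033 0.2353 0.097 ] hi 0.1125
head [324.6 239.6] 1334 ray.097 [0.4924 0.1793 0.097 ] hi 0.1272
head [324.1 289.4] 715 ray.097 [0.4825 0.1298 0.097 ] hi 0.1092
```

Emit:
apply_moves:
  plan:
    - {"x":-0.056,"y":-0.4,"z":-0.5,"turn":0}
    - {"x":-0.056,"y":-0.4,"z":-0.5,"turn":0}
    - {"x":-0.056,"y":-0.4,"z":-0.5,"turn":0}
    - {"x":-0.056,"y":-0.4,"z":-0.5,"turn":0}
    - {"x":0,"y":0,"z":0,"turn":0}
    - {"x":0,"y":0,"z":0,"turn":0}
    - {"x":0,"y":0,"z":-0.31,"turn":0}
    - {"x":0,"y":0,"z":-0.31,"turn":0}
    - {"x":0,"y":0,"z":-0.31,"turn":0}
    - {"x":0,"y":0,"z":-0.31,"turn":0}
    - {"x":0,"y":0,"z":-0.31,"turn":0}
    - {"x":0,"y":0,"z":-0.31,"turn":0}
    - {"x":0,"y":0,"z":0,"turn":0}
    - {"x":0,"y":0,"z":0,"turn":0}
    - {"x":0,"y":0,"z":0,"turn":0}
    - {"x":0,"y":0,"z":0,"turn":0}
  fingers: 1

```text
time: 4.0
eef_pos: [0.4834, 0.129, 0.0893]
eef_rot: [0.773, 0.635, 0.001, 0.001]
contact_force: [1.0, 0.3, -0.6]
width: 0.0856
gripper_force: 0.0
```

```bash
python3 - <<'E'
from workcell import *
from h import *
f=grab_frame("wrist"); np.savez("w2.npz",**f); cv2.imwrite("pics/w2.png",f["img"][:,:,::-1])
s=observe(); print(s["eef_pos"],s["eef_rot"],s["contact_force"])
E
```

```text
[0.48322805 0.12885168 0.08903651] [7.72721459e-01 6.34744917e-01 5.28496998e-04 3.97956098e-04] [-0.34085116  0.58877588 -0.80719261]
```

View pics/w2.png

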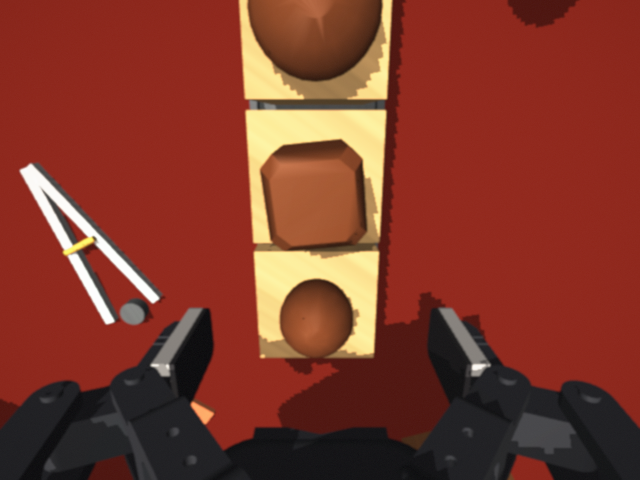

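The ball sits centred between the open fingers at (317,318), with the fingertips just above block height. Closing.

Emit:
apply_moves:
  plan:
    - {"x":0,"y":0,"z":0,"turn":0}
    - {"x":0,"y":0,"z":0,"turn":0}
    - {"x":0,"y":0,"z":0,"turn":0}
    - {"x":0,"y":0,"z":0,"turn":0}
    - {"x":0,"y":0,"z":0,"turn":0}
    - {"x":0,"y":0,"z":0,"turn":0}
    - {"x":0,"y":0,"z":0,"turn":0}
    - {"x":0,"y":0,"z":0,"turn":0}
    - {"x":0,"y":0,"z":0,"turn":0}
    - {"x":0,"y":0,"z":0,"turn":0}
  fingers: 0
  newtons: 40

```text
time: 5.05
eef_pos: [0.483, 0.1287, 0.0885]
eef_rot: [0.773, 0.635, 0.0, 0.0]
contact_force: [-0.8, 0.4, 5.1]
width: 0.0282
gripper_force: 39.5
```

Width is 28 mm (under 31) with an upward push of 5 N, so the pads seem to sit above the ball's equator. I'll measure the fingertip height.

```bash
python3 - <<'E'
from workcell import *
from h import *
f=grab_frame("wrist"); np.savez("w3.npz",**f); cv2.imwrite("pics/w3.png",f["img"][:,:,::-1])
for n in ("w2","w3"):
    f=dict(np.load(n+".npz")); P=pts(f); hsv=cv2.cvtColor(f["img"],cv2.COLOR_RGB2HSV)
    c=np.array([.4832,.1289]); a=np.radians(-11.1); d=P[...,:2]-c; u=d@[np.cos(a),np.sin(a)]; v=d@[-np.sin(a),np.cos(a)]
    m=(hsv[...,1]<90)&(abs(u)<.065)&(abs(v)<.014)&(P[...,2]>.06)
    for side in(-1,1):
        k=m&(u*side>0); print(n,side,k.sum(),np.percentile(P[k][:,2],[0,1,5,20,50]).round(4),"inner u",np.percentile(abs(u[k]),[1,5,50]).round(4))
E
```

```text
w2 -1 18144 [0.0838 0.1081 0.1168 0.1395 0.1563] inner u [0.0008 0.004  0.0474]
w2 1 17691 [0.1021 0.107  0.1157 0.1388 0.1564] inner u [0.0008 0.0041 0.0474]
w3 -1 21032 [0.0836 0.0979 0.1143 0.141  0.1544] inner u [0.0009 0.0047 0.0399]
w3 1 21388 [0.0925 0.0997 0.1147 0.1409 0.1543] inner u [0.0011 0.0049 0.0406]
```

View pics/w3.png

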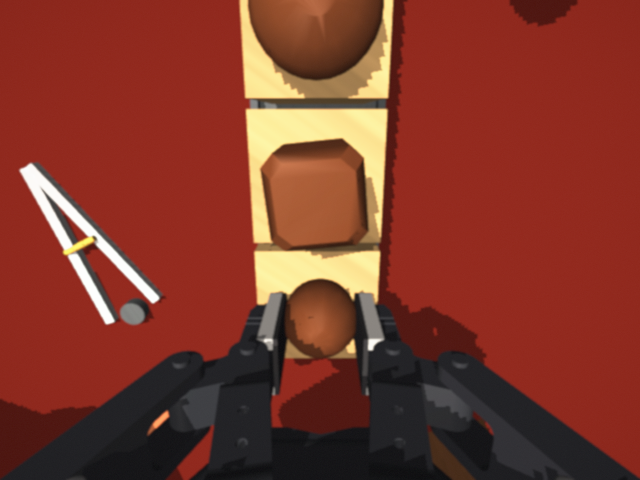

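Closed tips are at z≈0.0925, about 7 mm above the block, so there is room to go 5 mm lower. I'll reopen, lower and regrip.

Emit:
apply_moves:
  plan:
    - {"x":0,"y":0,"z":0,"turn":0}
    - {"x":0,"y":0,"z":0,"turn":0}
    - {"x":0,"y":0,"z":0,"turn":0}
    - {"x":-0.01,"y":0,"z":-0.1,"turn":0}
    - {"x":0,"y":0,"z":0,"turn":0}
    - {"x":0,"y":0,"z":0,"turn":0}
  fingers: 0.7

```text
time: 5.7
eef_pos: [0.4822, 0.1287, 0.0831]
eef_rot: [0.773, 0.635, -0.0, -0.0]
contact_force: [-0.6, -0.4, -0.4]
width: 0.0602
gripper_force: 0.0
```

Emit:
apply_moves:
  plan:
    - {"x":0,"y":0,"z":0,"turn":0}
    - {"x":0,"y":0,"z":0,"turn":0}
    - {"x":0,"y":0,"z":0,"turn":0}
    - {"x":0,"y":0,"z":0,"turn":0}
    - {"x":0,"y":0,"z":0,"turn":0}
    - {"x":0,"y":0,"z":0,"turn":0}
    - {"x":0,"y":0,"z":0,"turn":0}
    - {"x":0,"y":0,"z":0,"turn":0}
  fingers: 0
  newtons: 40

```text
time: 6.5
eef_pos: [0.483, 0.1288, 0.0848]
eef_rot: [0.773, 0.635, 0.001, 0.001]
contact_force: [-2.1, 0.3, 12.9]
width: 0.0282
gripper_force: 42.9
```

Same width at the lower height, so 28 mm is simply how the ball reads in the pads. The push comes from the pads dragging down on it (and now touching the block). I'll lift gently and check the hold.

Emit:
apply_moves:
  plan:
    - {"x":0,"y":0,"z":0.05,"turn":0}
    - {"x":0,"y":0,"z":0.05,"turn":0}
    - {"x":0,"y":0,"z":0.05,"turn":0}
    - {"x":0,"y":0,"z":0.05,"turn":0}
    - {"x":0,"y":0,"z":0.05,"turn":0}
    - {"x":0,"y":0,"z":0.05,"turn":0}
    - {"x":0,"y":0,"z":0,"turn":0}
    - {"x":0,"y":0,"z":0,"turn":0}
    - {"x":0,"y":0,"z":0,"turn":0}

```text
time: 7.4
eef_pos: [0.4823, 0.1287, 0.0982]
eef_rot: [0.773, 0.635, -0.0, -0.0]
contact_force: [-0.6, 0.5, -0.3]
width: 0.0286
gripper_force: 39.4
```

```bash
python3 - <<'E'
from workcell import *
from h import *
f=grab_frame("wrist"); np.savez("w4.npz",**f); cv2.imwrite("pics/w4.png",f["img"][:,:,::-1])
for n in("w3","w4"):
    f=dict(np.load(n+".npz"));P=pts(f);hsv=cv2.cvtColor(f["img"],cv2.COLOR_RGB2HSV)
    m=(hsv[...,0]<14)&(hsv[...,1]>100)&(P[...,2]>.09)&(abs(P[...,0]-.483)<.03)&(abs(P[...,1]-.129)<.024)
    print(n,m.sum(),np.percentile(P[m][:,2],[5,50,95,99]).round(4))
s=observe(); print(s["eef_pos"],s["contact_force"])
E
```

```text
w3 4749 [0.0945 0.1054 0.1175 0.1714]
w4 5207 [0.1064 0.1185 0.1252 0.1812]
[0.48229575 0.12870756 0.09819317] [-0.00235853  0.37659706 -1.55556925]
```

The head rose with the tool and the hold is good. Handle underside is about level with the TCP z. Lifting and carrying it over the rightmost hole.

Emit:
apply_moves:
  plan:
    - {"x":0,"y":0,"z":0.2,"turn":0}
    - {"x":0,"y":0,"z":0.35,"turn":0}
    - {"x":0,"y":0,"z":0.4,"turn":0}
    - {"x":0,"y":0,"z":0.4,"turn":0}
    - {"x":0,"y":0,"z":0.4,"turn":0}
    - {"x":0,"y":0,"z":0.3,"turn":0}
    - {"x":0,"y":0,"z":0.1,"turn":0}

```text
time: 8.15
eef_pos: [0.4829, 0.1288, 0.2078]
eef_rot: [0.773, 0.635, 0.001, 0.001]
contact_force: [0.8, -0.7, -0.8]
width: 0.0279
gripper_force: 39.5
```

Emit:
apply_moves:
  plan:
    - {"x":0.06,"y":-0.24,"z":0,"turn":0.1}
    - {"x":0.104,"y":-0.48,"z":0,"turn":0.2}
    - {"x":0.104,"y":-0.48,"z":0,"turn":0.2}
    - {"x":0.104,"y":-0.48,"z":0,"turn":0.2}
    - {"x":0.104,"y":-0.48,"z":0,"turn":0.2}
    - {"x":0.104,"y":-0.48,"z":0,"turn":0.2}
    - {"x":0.104,"y":-0.48,"z":0,"turn":0.2}
    - {"x":0.104,"y":-0.48,"z":0,"turn":0.2}
    - {"x":0.104,"y":-0.48,"z":0,"turn":0.2}
    - {"x":0.104,"y":-0.48,"z":0,"turn":0.2}
    - {"x":0.104,"y":-0.48,"z":0,"turn":0.2}
    - {"x":0.104,"y":-0.48,"z":0,"turn":0.2}
    - {"x":0.104,"y":-0.48,"z":0,"turn":0.2}
    - {"x":0.104,"y":-0.48,"z":0,"turn":0.2}
    - {"x":0.104,"y":-0.48,"z":0,"turn":0.2}
    - {"x":0.104,"y":-0.48,"z":0,"turn":0.2}
    - {"x":0.104,"y":-0.48,"z":0,"turn":0.2}
    - {"x":0.104,"y":-0.48,"z":0,"turn":0.2}
    - {"x":0.05,"y":-0.06,"z":0,"turn":0.04}
    - {"x":0,"y":0,"z":0,"turn":0}

```text
time: 10.15
eef_pos: [0.5762, -0.2943, 0.2051]
eef_rot: [0.666, 0.746, 0.0, -0.001]
contact_force: [-0.0, 0.1, -0.8]
width: 0.0281
gripper_force: 39.5
```

Emit:
apply_moves:
  plan:
    - {"x":0,"y":0,"z":0,"turn":0}
    - {"x":0,"y":0,"z":0,"turn":0}
    - {"x":0,"y":0,"z":0,"turn":0}
    - {"x":0,"y":0,"z":0,"turn":0}

```text
time: 10.55
eef_pos: [0.5763, -0.2938, 0.206]
eef_rot: [0.666, 0.746, 0.0, 0.0]
contact_force: [0.6, 0.4, -1.0]
width: 0.0283
gripper_force: 39.5
```

```bash
python3 - <<'E'
from workcell import *
from h import *
f=grab_frame("wrist"); np.savez("w5.npz",**f); cv2.imwrite("pics/w5.png",f["img"][:,:,::-1])
s=observe(); print(s["eef_pos"],s["contact_force"],(2*np.degrees(np.arctan2(s["eef_rot"][1],s["eef_rot"][0]))-90).round(2))
E
```

```text
[ 0.57628102 -0.29397725  0.20593652] [-0.32615593 -1.17276452 -0.73483147] 6.51
```

View pics/w5.png

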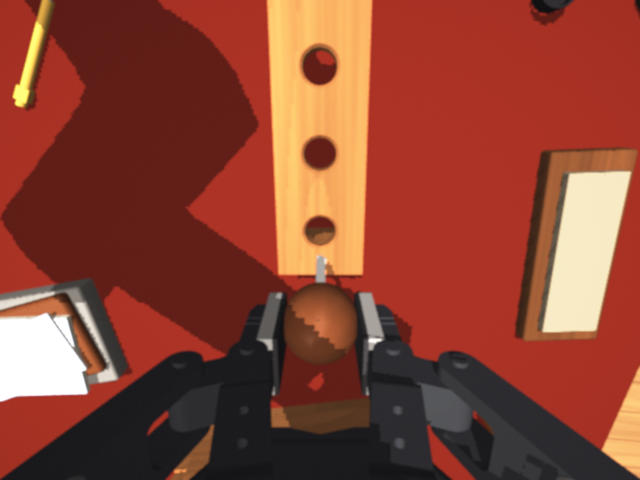

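The wrist view shows rack holes at (319,65), (320,153) and, rightmost, (320,230). The blade tip is visible at about (321,259), just in front of the ball head at (320,322). Measuring the rim centres and the tip.

```bash
cat >> h.py <<'E'
def holes(f,cen):
    P=pts(f); hsv=cv2.cvtColor(f["img"],cv2.COLOR_RGB2HSV); out=[]
    wood=((hsv[...,0]>8)&(hsv[...,0]<25)&(hsv[...,2]>150)&(abs(P[...,2]-.085)<.008)).astype(np.uint8)
    for (u,v) in cen:
        c0,r0=(int(u)-32,int(v)-32); c0=max(c0,0); r0=max(r0,0)
        w=wood[r0:int(v)+32,c0:int(u)+32]
        for m,s,c in blobs(1-w,80):
            if abs(c[0]+c0-u)<12 and abs(c[1]+r0-v)<12:
                cs,_=cv2.findContours(m.astype(np.uint8),cv2.RETR_EXTERNAL,cv2.CHAIN_APPROX_NONE)
                cc=max(cs,key=len)[:,0]+[c0,r0]; q=np.array([ray(f,x,.085)[:2] for x in cc])*1000
                e=cv2.fitEllipse(q.astype(np.float32)); print("hole",c.round(1)+[c0,r0],np.round(e[0],1),np.round(e[1],1))
E
python3 - <<'E'
from h import *
f=dict(np.load("w5.npz")); holes(f,[(319,65),(320,153),(320,230)])
holes(dict(np.load("top0.npz")),[(391.8,203.7),(415.3,201.5),(439.3,199.6),(462.9,197.7)])
hsv=cv2.cvtColor(f["img"],cv2.COLOR_RGB2HSV)
print("tip",ray(f,(321,257),.143),"head", ray(f,(320.5,322),.218))
P=pts(f); q=P[0:276,265:375].reshape(-1,3); q=q[abs(q[:,2]-.085)<.006]
r=cv2.minAreaRect((q[:,:2]*1000).astype(np.float32)); print(np.median(q[:,2]),r)
print(hsv[255:275:4,321], P[250:280:4,321].round(3))
E
```

```text
hole [319.4  65.8] [ 563.8 -185.4] [21.8 22.8]
hole [319.7 153.1] [ 570.3 -240.1] [21.6 22.2]
hole [319.9 229.8] [ 576.8 -294.9] [20.5 22. ]
hole [465.3 195.4] [ 579.3 -289.9] [166.2 172.9]
tip [ 0.57731895 -0.29379606  0.143     ] head [ 0.57674074 -0.29241176  0.218     ]
0.08460250310322784 ((570.5115966796875, -239.37332153320312), (64.22068786621094, 183.89865112304688), 6.833730697631836)
[[ 12 106 238]
 [ 16  16 173]
 [ 16  16 174]
 [ 12  15 175]
 [ 15  15 174]] [[ 0.579 -0.31   0.086]
 [ 0.58  -0.314  0.084]
 [ 0.577 -0.292  0.148]
 [ 0.577 -0.293  0.154]
 [ 0.577 -0.292  0.161]
 [ 0.577 -0.293  0.165]
 [ 0.577 -0.292  0.171]
 [ 0.577 -0.292  0.176]]
```

The blade hangs vertical and its axis is within about 1 mm of the hole (.5767,-.295). Lowering the blade in, stopping before the ferrule.

Emit:
apply_moves:
  plan:
    - {"x":0,"y":-0.02,"z":-0.2,"turn":0}
    - {"x":0,"y":0,"z":-0.3,"turn":0}
    - {"x":0,"y":0,"z":-0.3,"turn":0}
    - {"x":0,"y":0,"z":-0.3,"turn":0}
    - {"x":0,"y":0,"z":-0.3,"turn":0}
    - {"x":0,"y":0,"z":-0.3,"turn":0}
    - {"x":0,"y":0,"z":-0.2,"turn":0}
    - {"x":0,"y":0,"z":0,"turn":0}
    - {"x":0,"y":0,"z":0,"turn":0}
    - {"x":0,"y":0,"z":0,"turn":0}

```text
time: 11.6
eef_pos: [0.5766, -0.2955, 0.1116]
eef_rot: [0.666, 0.746, 0.0, 0.001]
contact_force: [-0.1, -0.1, 0.1]
width: 0.0281
gripper_force: 39.5
```

Emit:
apply_moves:
  plan:
    - {"x":0,"y":0,"z":-0.1,"turn":0}
    - {"x":0,"y":0,"z":-0.1,"turn":0}
    - {"x":0,"y":0,"z":-0.1,"turn":0}
    - {"x":0,"y":0,"z":-0.06,"turn":0}
    - {"x":0,"y":0,"z":0,"turn":0}
    - {"x":0,"y":0,"z":0,"turn":0}
    - {"x":0,"y":0,"z":0,"turn":0}

```text
time: 12.3
eef_pos: [0.5764, -0.2954, 0.093]
eef_rot: [0.666, 0.746, 0.0, 0.0]
contact_force: [-0.3, 0.8, -0.3]
width: 0.0281
gripper_force: 39.5
```

Emit:
apply_moves:
  plan:
    - {"x":0,"y":0,"z":-0.04,"turn":0}
    - {"x":0,"y":0,"z":-0.04,"turn":0}
    - {"x":0,"y":0,"z":-0.04,"turn":0}
    - {"x":0,"y":0,"z":0,"turn":0}
    - {"x":0,"y":0,"z":0,"turn":0}
    - {"x":0,"y":0,"z":0,"turn":0}

```text
time: 12.9
eef_pos: [0.5763, -0.2953, 0.0869]
eef_rot: [0.666, 0.746, -0.0, 0.0]
contact_force: [-0.3, -0.6, -0.2]
width: 0.0281
gripper_force: 39.5
```

Emit:
apply_moves:
  plan:
    - {"x":0,"y":0,"z":-0.03,"turn":0}
    - {"x":0,"y":0,"z":0,"turn":0}
    - {"x":0,"y":0,"z":0,"turn":0}
    - {"x":0,"y":0,"z":0,"turn":0}

```text
time: 13.3
eef_pos: [0.5763, -0.2953, 0.0853]
eef_rot: [0.666, 0.746, 0.0, 0.0]
contact_force: [0.3, 0.0, -0.4]
width: 0.0281
gripper_force: 39.5
```

Emit:
apply_moves:
  plan:
    - {"x":0,"y":0,"z":-0.02,"turn":0}
    - {"x":0,"y":0,"z":-0.01,"turn":0}
    - {"x":0,"y":0,"z":0,"turn":0}
    - {"x":0,"y":0,"z":0,"turn":0}
    - {"x":0,"y":0,"z":0,"turn":0}

```text
time: 13.8
eef_pos: [0.5764, -0.2953, 0.0849]
eef_rot: [0.666, 0.746, -0.0, 0.0]
contact_force: [-2.2, 0.2, 7.4]
width: 0.0282
gripper_force: 43.4
```

Contact is 7.4 N at the same tool height as when it was gripped seated, so it is seated. Releasing and rising.

Emit:
apply_moves:
  plan:
    - {"x":0,"y":0,"z":0.03,"turn":0}
    - {"x":0,"y":0,"z":0,"turn":0}
    - {"x":0,"y":0,"z":0,"turn":0}
    - {"x":0,"y":0,"z":0,"turn":0}
    - {"x":0,"y":0,"z":0,"turn":0}
    - {"x":0,"y":0,"z":0.3,"turn":0}
    - {"x":0,"y":0,"z":0.5,"turn":0}
    - {"x":0,"y":0,"z":0.6,"turn":0}
    - {"x":0,"y":0,"z":0.6,"turn":0}
    - {"x":0,"y":0,"z":0.3,"turn":0}
    - {"x":0,"y":0,"z":0,"turn":0}
    - {"x":0,"y":0,"z":0,"turn":0}
    - {"x":0,"y":0,"z":0,"turn":0}
  fingers: 0.75

```text
time: 15.1
eef_pos: [0.5759, -0.295, 0.1991]
eef_rot: [0.666, 0.746, -0.0, -0.001]
contact_force: [0.9, -0.5, 0.3]
width: 0.064
gripper_force: 0.0
```

```bash
python3 - <<'E'
from workcell import *
from h import *
f=grab_frame("wrist"); np.savez("w6.npz",**f); cv2.imwrite("pics/w6.png",f["img"][:,:,::-1])
s=observe(); print(s["eef_pos"],(2*np.degrees(np.arctan2(s["eef_rot"][1],s["eef_rot"][0]))-90).round(2))
P=pts(f);hsv=cv2.cvtColor(f["img"],cv2.COLOR_RGB2HSV)
m=(hsv[...,0]<14)&(hsv[...,1]>100)&(P[...,2]>.09)&(abs(P[...,0]-.576)<.03)&(abs(P[...,1]+.295)<.03)
print(m.sum(),np.percentile(P[m][:,2],[5,50,95,99]).round(4)); q=P[m];print(q[q[:,2]>.1].mean(0))
holes(f,[(319,65),(320,153)])
E
```

```text
[ 0.57591873 -0.29505304  0.19909897] 6.49
1796 [0.0965 0.106  0.2731 0.2793]
[ 0.57503249 -0.29302278  0.12955374]
hole [320.5  62.7] [ 563.8 -185.4] [21.9 22.8]
hole [320.7 152.6] [ 570.3 -240.1] [21.8 22.3]
```

View pics/w6.png

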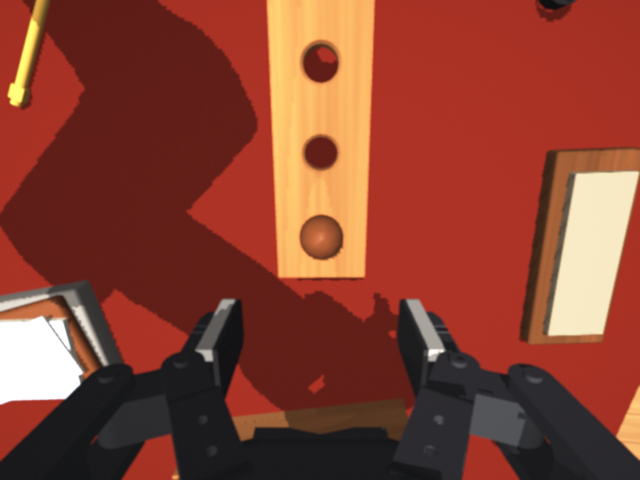

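The ball graver stands upright in the rightmost hole, at (321,237). Returning for the square.

Emit:
apply_moves:
  plan:
    - {"x":-0.0874,"y":0.504,"z":0,"turn":-0.185}
    - {"x":-0.0874,"y":0.504,"z":0,"turn":-0.185}
    - {"x":-0.0874,"y":0.504,"z":0,"turn":-0.185}
    - {"x":-0.0874,"y":0.504,"z":0,"turn":-0.185}
    - {"x":-0.0874,"y":0.504,"z":0,"turn":-0.185}
    - {"x":-0.0874,"y":0.504,"z":0,"turn":-0.185}
    - {"x":-0.0874,"y":0.504,"z":0,"turn":-0.185}
    - {"x":-0.0874,"y":0.504,"z":0,"turn":-0.185}
    - {"x":-0.0874,"y":0.504,"z":0,"turn":-0.185}
    - {"x":-0.0874,"y":0.504,"z":0,"turn":-0.185}
    - {"x":-0.0874,"y":0.504,"z":0,"turn":-0.185}
    - {"x":-0.0874,"y":0.504,"z":0,"turn":-0.185}
    - {"x":-0.0874,"y":0.504,"z":0,"turn":-0.185}
    - {"x":-0.0874,"y":0.504,"z":0,"turn":-0.185}
    - {"x":-0.0874,"y":0.504,"z":0,"turn":-0.185}
    - {"x":-0.0874,"y":0.504,"z":0,"turn":-0.185}
    - {"x":-0.0874,"y":0.504,"z":0,"turn":-0.185}
    - {"x":-0.0874,"y":0.504,"z":0,"turn":-0.185}
    - {"x":-0.0874,"y":0.504,"z":0,"turn":-0.185}
    - {"x":0,"y":0,"z":0,"turn":0}

```text
time: 17.15
eef_pos: [0.4923, 0.1857, 0.1996]
eef_rot: [0.771, 0.637, -0.0, -0.001]
contact_force: [0.7, -0.3, -0.3]
width: 0.064
gripper_force: 0.0
```

Emit:
apply_moves:
  plan:
    - {"x":0,"y":0,"z":0,"turn":0}
    - {"x":0,"y":0,"z":0,"turn":0}
    - {"x":0,"y":0,"z":0,"turn":0}
    - {"x":0,"y":0,"z":0,"turn":0}
    - {"x":0,"y":0,"z":0,"turn":0}

```text
time: 17.65
eef_pos: [0.4934, 0.1831, 0.2003]
eef_rot: [0.772, 0.635, -0.0, 0.0]
contact_force: [-0.2, -0.7, -0.6]
width: 0.0636
gripper_force: 0.0
```

Emit:
apply_moves:
  plan:
    - {"x":0,"y":0.01,"z":-0.3,"turn":0}
    - {"x":0,"y":0,"z":-0.4,"turn":0}
    - {"x":0,"y":0,"z":-0.4,"turn":0}
    - {"x":0,"y":0,"z":-0.4,"turn":0}
    - {"x":0,"y":0,"z":-0.4,"turn":0}
    - {"x":0,"y":0,"z":-0.24,"turn":0}
    - {"x":0,"y":0,"z":-0.1,"turn":0}
    - {"x":0,"y":0,"z":0,"turn":0}
    - {"x":0,"y":0,"z":0,"turn":0}
    - {"x":0,"y":0,"z":0,"turn":0}

```text
time: 18.65
eef_pos: [0.4937, 0.1841, 0.0891]
eef_rot: [0.772, 0.636, 0.001, 0.0]
contact_force: [0.3, -0.2, 0.0]
width: 0.0641
gripper_force: 0.0
```

Emit:
apply_moves:
  plan:
    - {"x":0,"y":0,"z":0,"turn":0}
    - {"x":0,"y":0,"z":0,"turn":0}
    - {"x":0,"y":0,"z":0,"turn":0}
    - {"x":0,"y":0,"z":0,"turn":0}
    - {"x":0,"y":0,"z":0,"turn":0}
    - {"x":0,"y":0,"z":0,"turn":0}
    - {"x":0,"y":0,"z":0,"turn":0}
    - {"x":0,"y":0,"z":0,"turn":0}
  fingers: 0
  newtons: 40

```text
time: 19.45
eef_pos: [0.4934, 0.1841, 0.0887]
eef_rot: [0.772, 0.636, 0.0, 0.0]
contact_force: [-2.8, -0.2, 5.7]
width: 0.0303
gripper_force: 39.8
```

Emit:
apply_moves:
  plan:
    - {"x":0,"y":0,"z":0.1,"turn":0}
    - {"x":0,"y":0,"z":0.1,"turn":0}
    - {"x":0,"y":0,"z":0.1,"turn":0}
    - {"x":0,"y":0,"z":0,"turn":0}
    - {"x":0,"y":0,"z":0,"turn":0}
    - {"x":0,"y":0,"z":0,"turn":0}

```text
time: 20.05
eef_pos: [0.4931, 0.184, 0.1031]
eef_rot: [0.772, 0.636, -0.0, -0.0]
contact_force: [-0.5, -0.6, -0.4]
width: 0.0299
gripper_force: 39.6
```

```bash
python3 - <<'E'
from workcell import *
from h import *
f=grab_frame("wrist"); np.savez("w7.npz",**f); cv2.imwrite("pics/w7.png",f["img"][:,:,::-1])
P=pts(f);hsv=cv2.cvtColor(f["img"],cv2.COLOR_RGB2HSV)
m=(hsv[...,0]<14)&(hsv[...,1]>100)&(P[...,2]>.12)&(abs(P[...,0]-.493)<.025)&(abs(P[...,1]-.184)<.024)&(P[...,2]<.16)
print("top z (seated .127)",m.sum(),np.percentile(P[m][:,2],[5,50,95]).round(4))
q=P[m]; 
for lo in(-.012,-.004,.004):
    k=(q[:,1]-.184>lo)&(q[:,1]-.184<lo+.008); print(lo,np.median(q[k][:,2]).round(4))
for lo in(-.012,-.004,.004):
    k=(q[:,0]-.493>lo)&(q[:,0]-.493<lo+.008); print(lo,np.median(q[k][:,2]).round(4))
E
```

```text
top z (seated .127) 8202 [0.1241 0.1402 0.1416]
-0.012 0.1408
-0.004 0.1408
0.004 0.1403
-0.012 0.1404
-0.004 0.1405
0.004 0.1404
```

Gripped square and level. The TCP was at .0887 when it was seated. Carrying it to the third hole (.570,-.2398).

Emit:
apply_moves:
  plan:
    - {"x":0,"y":0,"z":0.2,"turn":0}
    - {"x":0,"y":0,"z":0.35,"turn":0}
    - {"x":0,"y":0,"z":0.4,"turn":0}
    - {"x":0,"y":0,"z":0.4,"turn":0}
    - {"x":0,"y":0,"z":0.4,"turn":0}
    - {"x":0,"y":0,"z":0.3,"turn":0}
    - {"x":0,"y":0,"z":0.1,"turn":0}

```text
time: 20.8
eef_pos: [0.4938, 0.1841, 0.2129]
eef_rot: [0.772, 0.636, 0.001, 0.001]
contact_force: [0.4, 0.5, -0.5]
width: 0.0299
gripper_force: 39.5
```

Emit:
apply_moves:
  plan:
    - {"x":0.0427,"y":-0.235,"z":0,"turn":0.1}
    - {"x":0.0854,"y":-0.471,"z":0,"turn":0.197}
    - {"x":0.0854,"y":-0.471,"z":0,"turn":0.197}
    - {"x":0.0854,"y":-0.471,"z":0,"turn":0.197}
    - {"x":0.0854,"y":-0.471,"z":0,"turn":0.197}
    - {"x":0.0854,"y":-0.471,"z":0,"turn":0.197}
    - {"x":0.0854,"y":-0.471,"z":0,"turn":0.197}
    - {"x":0.0854,"y":-0.471,"z":0,"turn":0.197}
    - {"x":0.0854,"y":-0.471,"z":0,"turn":0.197}
    - {"x":0.0854,"y":-0.471,"z":0,"turn":0.197}
    - {"x":0.0854,"y":-0.471,"z":0,"turn":0.197}
    - {"x":0.0854,"y":-0.471,"z":0,"turn":0.197}
    - {"x":0.0854,"y":-0.471,"z":0,"turn":0.197}
    - {"x":0.0854,"y":-0.471,"z":0,"turn":0.197}
    - {"x":0.0854,"y":-0.471,"z":0,"turn":0.197}
    - {"x":0.0854,"y":-0.471,"z":0,"turn":0.197}
    - {"x":0.0854,"y":-0.471,"z":0,"turn":0.197}
    - {"x":0.0854,"y":-0.471,"z":0,"turn":0.197}
    - {"x":0.0427,"y":-0.236,"z":0,"turn":0.091}
    - {"x":0,"y":0,"z":0,"turn":0}

```text
time: 22.8
eef_pos: [0.5699, -0.2408, 0.2102]
eef_rot: [0.666, 0.746, -0.0, -0.0]
contact_force: [-0.5, 0.9, -1.3]
width: 0.0303
gripper_force: 39.6
```

Emit:
apply_moves:
  plan:
    - {"x":0,"y":0,"z":0,"turn":0}
    - {"x":0,"y":0,"z":0,"turn":0}
    - {"x":0,"y":0,"z":0,"turn":0}
    - {"x":0,"y":0,"z":0,"turn":0}
    - {"x":0,"y":0,"z":0,"turn":0}

```text
time: 23.3
eef_pos: [0.5701, -0.2396, 0.2109]
eef_rot: [0.665, 0.747, 0.0, 0.0]
contact_force: [-0.8, 0.1, -1.4]
width: 0.0303
gripper_force: 39.6
```

```bash
cat >> h.py <<'E'
def blade(f,tcp):
    P=pts(f); hsv=cv2.cvtColor(f["img"],cv2.COLOR_RGB2HSV)
    m=(hsv[...,1]<60)&(abs(P[...,0]-tcp[0])<.008)&(abs(P[...,1]-tcp[1])<.012)&(P[...,2]<tcp[2]-.02)&(P[...,2]>.11)
    q=P[m]; print("blade",m.sum(), np.median(q,0).round(4) if len(q) else "", (q[:,2].min(),q[:,2].max()) if len(q) else "")
E
python3 - <<'E'
from workcell import *
from h import *
f=grab_frame("wrist"); np.savez("w8.npz",**f); cv2.imwrite("pics/w8.png",f["img"][:,:,::-1])
s=observe(); print(s["eef_pos"],(2*np.degrees(np.arctan2(s["eef_rot"][1],s["eef_rot"][0]))-90).round(2))
blade(f,s["eef_pos"]); blade(dict(np.load("w5.npz")),[.5763,-.294,.206]); holes(f,[proj(f,np.array([.5703,-.2403,.085])),proj(f,np.array([.5637,-.185,.085]))])
E
```

```text
[ 0.57009857 -0.23965801  0.21084017] 6.63
blade 173 [ 0.5704 -0.2385  0.163 ] (np.float64(0.1461412700405903), np.float64(0.17973773555384212))
blade 209 [ 0.5766 -0.2924  0.1643] (np.float64(0.14421795047441197), np.float64(0.18182230699791246))
hole [319.5 226.3] [ 570.2 -239.5] [21.2 22. ]
hole [319.6 150.5] [ 563.8 -184.5] [21.5 22. ]
```

Blade and hole line up within a fraction of a millimetre. Lowering.

Emit:
apply_moves:
  plan:
    - {"x":0,"y":0,"z":-0.2,"turn":0}
    - {"x":0,"y":0,"z":-0.32,"turn":0}
    - {"x":0,"y":0,"z":-0.32,"turn":0}
    - {"x":0,"y":0,"z":-0.32,"turn":0}
    - {"x":0,"y":0,"z":-0.32,"turn":0}
    - {"x":0,"y":0,"z":-0.3,"turn":0}
    - {"x":0,"y":0,"z":-0.2,"turn":0}
    - {"x":0,"y":0,"z":-0.1,"turn":0}
    - {"x":0,"y":0,"z":-0.1,"turn":0}
    - {"x":0,"y":0,"z":-0.1,"turn":0}
    - {"x":0,"y":0,"z":0,"turn":0}
    - {"x":0,"y":0,"z":0,"turn":0}
    - {"x":0,"y":0,"z":0,"turn":0}

```text
time: 24.65
eef_pos: [0.5703, -0.24, 0.0972]
eef_rot: [0.665, 0.747, 0.0, 0.0]
contact_force: [-0.8, -0.1, 0.1]
width: 0.0303
gripper_force: 39.5
```

Emit:
apply_moves:
  plan:
    - {"x":0,"y":0,"z":-0.04,"turn":0}
    - {"x":0,"y":0,"z":-0.04,"turn":0}
    - {"x":0,"y":0,"z":-0.02,"turn":0}
    - {"x":0,"y":0,"z":0,"turn":0}
    - {"x":0,"y":0,"z":0,"turn":0}
    - {"x":0,"y":0,"z":0,"turn":0}

```text
time: 25.25
eef_pos: [0.5701, -0.2399, 0.0919]
eef_rot: [0.665, 0.747, 0.0, 0.0]
contact_force: [-0.3, 0.1, -0.5]
width: 0.0299
gripper_force: 39.5
```

Emit:
apply_moves:
  plan:
    - {"x":0,"y":0,"z":-0.03,"turn":0}
    - {"x":0,"y":0,"z":-0.01,"turn":0}
    - {"x":0,"y":0,"z":0,"turn":0}
    - {"x":0,"y":0,"z":0,"turn":0}
    - {"x":0,"y":0,"z":0,"turn":0}

```text
time: 25.75
eef_pos: [0.5701, -0.2399, 0.0898]
eef_rot: [0.665, 0.747, -0.0, 0.0]
contact_force: [0.0, -1.3, 0.2]
width: 0.03
gripper_force: 39.6
```

Emit:
apply_moves:
  plan:
    - {"x":0,"y":0,"z":-0.02,"turn":0}
    - {"x":0,"y":0,"z":0,"turn":0}
    - {"x":0,"y":0,"z":0,"turn":0}
    - {"x":0,"y":0,"z":0,"turn":0}

```text
time: 26.15
eef_pos: [0.5701, -0.2399, 0.0888]
eef_rot: [0.665, 0.747, 0.0, 0.0]
contact_force: [0.7, 0.5, -1.0]
width: 0.0303
gripper_force: 39.7
```

Emit:
apply_moves:
  plan:
    - {"x":0,"y":0,"z":-0.02,"turn":0}
    - {"x":0,"y":0,"z":0,"turn":0}
    - {"x":0,"y":0,"z":0,"turn":0}
    - {"x":0,"y":0,"z":0,"turn":0}

```text
time: 26.55
eef_pos: [0.5702, -0.2399, 0.0888]
eef_rot: [0.665, 0.747, -0.0, 0.0]
contact_force: [-3.4, 1.5, 7.5]
width: 0.0299
gripper_force: 40.2
```

Seated: the tool stopped at .0888 with 7.5 N. Releasing, then going for the half.

Emit:
apply_moves:
  plan:
    - {"x":0,"y":0,"z":0.02,"turn":0}
    - {"x":0,"y":0,"z":0,"turn":0}
    - {"x":0,"y":0,"z":0,"turn":0}
    - {"x":0,"y":0,"z":0,"turn":0}
    - {"x":0,"y":0,"z":0,"turn":0}
    - {"x":0,"y":0,"z":0.3,"turn":0}
    - {"x":0,"y":0,"z":0.5,"turn":0}
    - {"x":0,"y":0,"z":0.6,"turn":0}
    - {"x":0,"y":0,"z":0.6,"turn":0}
    - {"x":0,"y":0,"z":0.22,"turn":0}
    - {"x":0,"y":0,"z":0,"turn":0}
  fingers: 0.85

```text
time: 27.65
eef_pos: [0.5705, -0.2401, 0.2008]
eef_rot: [0.665, 0.747, 0.0, 0.001]
contact_force: [-0.2, 0.3, -0.7]
width: 0.0727
gripper_force: 0.0
```

Emit:
apply_moves:
  plan:
    - {"x":-0.0697,"y":0.504,"z":0,"turn":-0.186}
    - {"x":-0.0697,"y":0.504,"z":0,"turn":-0.186}
    - {"x":-0.0697,"y":0.504,"z":0,"turn":-0.186}
    - {"x":-0.0697,"y":0.504,"z":0,"turn":-0.186}
    - {"x":-0.0697,"y":0.504,"z":0,"turn":-0.186}
    - {"x":-0.0697,"y":0.504,"z":0,"turn":-0.186}
    - {"x":-0.0697,"y":0.504,"z":0,"turn":-0.186}
    - {"x":-0.0697,"y":0.504,"z":0,"turn":-0.186}
    - {"x":-0.0697,"y":0.504,"z":0,"turn":-0.186}
    - {"x":-0.0697,"y":0.504,"z":0,"turn":-0.186}
    - {"x":-0.0697,"y":0.504,"z":0,"turn":-0.186}
    - {"x":-0.0697,"y":0.504,"z":0,"turn":-0.186}
    - {"x":-0.0697,"y":0.504,"z":0,"turn":-0.186}
    - {"x":-0.0697,"y":0.504,"z":0,"turn":-0.186}
    - {"x":-0.0697,"y":0.504,"z":0,"turn":-0.186}
    - {"x":-0.0697,"y":0.504,"z":0,"turn":-0.186}
    - {"x":-0.0697,"y":0.504,"z":0,"turn":-0.186}
    - {"x":-0.0697,"y":0.504,"z":0,"turn":-0.186}
    - {"x":-0.0697,"y":0.504,"z":0,"turn":-0.186}
    - {"x":0,"y":0,"z":0,"turn":0}

```text
time: 29.65
eef_pos: [0.5026, 0.241, 0.1978]
eef_rot: [0.771, 0.637, -0.001, -0.001]
contact_force: [0.0, 0.3, 0.5]
width: 0.0728
gripper_force: 0.0
```

Emit:
apply_moves:
  plan:
    - {"x":0,"y":0,"z":0,"turn":0}
    - {"x":0,"y":0,"z":0,"turn":0}
    - {"x":0,"y":0,"z":0,"turn":0}
    - {"x":0,"y":0,"z":0,"turn":0}
    - {"x":0,"y":0,"z":0,"turn":0}

```text
time: 30.15
eef_pos: [0.504, 0.2385, 0.1998]
eef_rot: [0.772, 0.635, -0.0, -0.0]
contact_force: [-0.7, 0.4, 0.3]
width: 0.0727
gripper_force: 0.0
```

```bash
python3 - <<'E'
from workcell import *
from h import *
f=grab_frame("top"); np.savez("t1.npz",**f); s=observe(); print(s["eef_pos"],(2*np.degrees(np.arctan2(s["eef_rot"][1],s["eef_rot"][0]))-90).round(2))
a=f["img"][150:300,150:520]; cv2.imwrite("pics/t1.png",cv2.resize(a,None,fx=2,fy=2)[:,:,::-1])
E
```

```text
[0.50396651 0.23863177 0.19981181] -11.08
```

View pics/t1.png

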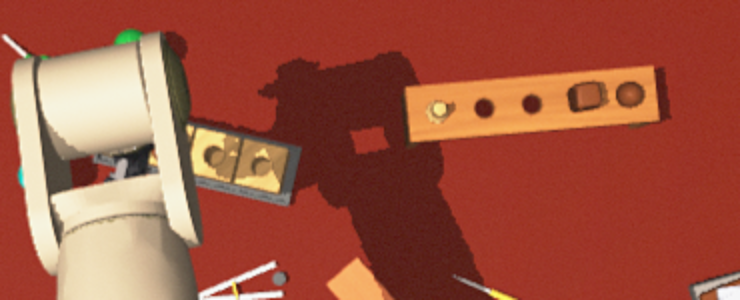

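Square and ball stand in holes 3 and 4, seen in the crop at (588,96) and (630,95). Now gripping the half.

Emit:
apply_moves:
  plan:
    - {"x":0,"y":0,"z":-0.3,"turn":0}
    - {"x":0,"y":0,"z":-0.4,"turn":0}
    - {"x":0,"y":0,"z":-0.4,"turn":0}
    - {"x":0,"y":0,"z":-0.4,"turn":0}
    - {"x":0,"y":0,"z":-0.4,"turn":0}
    - {"x":0,"y":0,"z":-0.28,"turn":0}
    - {"x":0,"y":0,"z":-0.1,"turn":0}
    - {"x":0,"y":0,"z":0,"turn":0}
    - {"x":0,"y":0,"z":0,"turn":0}
    - {"x":0,"y":0,"z":0,"turn":0}

```text
time: 31.2
eef_pos: [0.5043, 0.239, 0.0867]
eef_rot: [0.772, 0.636, 0.001, 0.0]
contact_force: [-0.3, 0.4, 0.4]
width: 0.073
gripper_force: 0.0
```

Emit:
apply_moves:
  plan:
    - {"x":0,"y":0,"z":0,"turn":0}
    - {"x":0,"y":0,"z":0,"turn":0}
    - {"x":0,"y":0,"z":0,"turn":0}
    - {"x":0,"y":0,"z":0,"turn":0}
    - {"x":0,"y":0,"z":0,"turn":0}
    - {"x":0,"y":0,"z":0,"turn":0}
    - {"x":0,"y":0,"z":0,"turn":0}
    - {"x":0,"y":0,"z":0,"turn":0}
  fingers: 0
  newtons: 40

```text
time: 32.0
eef_pos: [0.5041, 0.239, 0.0865]
eef_rot: [0.772, 0.636, 0.0, 0.0]
contact_force: [-2.6, -0.5, 6.0]
width: 0.0393
gripper_force: 39.7
```

Emit:
apply_moves:
  plan:
    - {"x":0,"y":0,"z":0.1,"turn":0}
    - {"x":0,"y":0,"z":0.1,"turn":0}
    - {"x":0,"y":0,"z":0.1,"turn":0}
    - {"x":0,"y":0,"z":0,"turn":0}
    - {"x":0,"y":0,"z":0,"turn":0}
    - {"x":0,"y":0,"z":0,"turn":0}

```text
time: 32.6
eef_pos: [0.5037, 0.2389, 0.1006]
eef_rot: [0.772, 0.636, -0.0, -0.0]
contact_force: [0.1, -0.0, -0.1]
width: 0.0392
gripper_force: 40.2
```

```bash
python3 - <<'E'
from workcell import *
from h import *
f=grab_frame("wrist"); np.savez("w9.npz",**f); cv2.imwrite("pics/w9.png",f["img"][:,:,::-1])
P=pts(f);hsv=cv2.cvtColor(f["img"],cv2.COLOR_RGB2HSV)
m=(hsv[...,0]<14)&(hsv[...,1]>100)&(P[...,2]>.1)&(abs(P[...,0]-.504)<.018)&(abs(P[...,1]-.2385)<.022)&(P[...,2]<.15)
print("top z (seated .113)",m.sum(),np.percentile(P[m][:,2],[5,50,95,99]).round(4))
q=P[m]; t=q[q[:,2]>np.percentile(q[:,2],97)]; print("apex",t.mean(0).round(4)); print(observe()["eef_pos"])
E
```

```text
top z (seated .113) 7149 [0.1052 0.1227 0.1268 0.1274]
apex [0.5057 0.2376 0.1277]
[0.50375997 0.2388763  0.10055485]
```

View pics/w9.png

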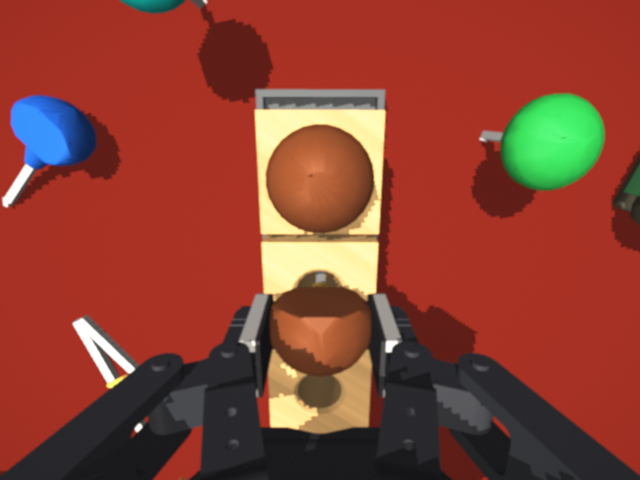

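The half is held level with its flat toward +y, blade over its hole at (320,280). Lifting to the second hole (.5637,-.1845).

Emit:
apply_moves:
  plan:
    - {"x":0,"y":0,"z":0.2,"turn":0}
    - {"x":0,"y":0,"z":0.35,"turn":0}
    - {"x":0,"y":0,"z":0.4,"turn":0}
    - {"x":0,"y":0,"z":0.4,"turn":0}
    - {"x":0,"y":0,"z":0.4,"turn":0}
    - {"x":0,"y":0,"z":0.3,"turn":0}
    - {"x":0,"y":0,"z":0.14,"turn":0}

```text
time: 33.35
eef_pos: [0.5043, 0.239, 0.2123]
eef_rot: [0.772, 0.636, 0.001, 0.001]
contact_force: [-0.5, 0.3, -0.7]
width: 0.0389
gripper_force: 40.3
```

Emit:
apply_moves:
  plan:
    - {"x":0.0333,"y":-0.2352,"z":0,"turn":0.1}
    - {"x":0.0666,"y":-0.4704,"z":0,"turn":0.197}
    - {"x":0.0666,"y":-0.4704,"z":0,"turn":0.197}
    - {"x":0.0666,"y":-0.4704,"z":0,"turn":0.197}
    - {"x":0.0666,"y":-0.4704,"z":0,"turn":0.197}
    - {"x":0.0666,"y":-0.4704,"z":0,"turn":0.197}
    - {"x":0.0666,"y":-0.4704,"z":0,"turn":0.197}
    - {"x":0.0666,"y":-0.4704,"z":0,"turn":0.197}
    - {"x":0.0666,"y":-0.4704,"z":0,"turn":0.197}
    - {"x":0.0666,"y":-0.4704,"z":0,"turn":0.197}
    - {"x":0.0666,"y":-0.4704,"z":0,"turn":0.197}
    - {"x":0.0666,"y":-0.4704,"z":0,"turn":0.197}
    - {"x":0.0666,"y":-0.4704,"z":0,"turn":0.197}
    - {"x":0.0666,"y":-0.4704,"z":0,"turn":0.197}
    - {"x":0.0666,"y":-0.4704,"z":0,"turn":0.197}
    - {"x":0.0666,"y":-0.4704,"z":0,"turn":0.197}
    - {"x":0.0666,"y":-0.4704,"z":0,"turn":0.197}
    - {"x":0.0666,"y":-0.4704,"z":0,"turn":0.197}
    - {"x":0.0333,"y":-0.2352,"z":0,"turn":0.091}
    - {"x":0,"y":0,"z":0,"turn":0}

```text
time: 35.35
eef_pos: [0.5637, -0.1854, 0.2099]
eef_rot: [0.666, 0.746, -0.0, -0.0]
contact_force: [-0.2, 0.3, -0.1]
width: 0.0393
gripper_force: 40.3
```

Emit:
apply_moves:
  plan:
    - {"x":0,"y":0,"z":0,"turn":0}
    - {"x":0,"y":0,"z":0,"turn":0}
    - {"x":0,"y":0,"z":0,"turn":0}
    - {"x":0,"y":0,"z":0,"turn":0}
    - {"x":0,"y":0,"z":0,"turn":0}

```text
time: 35.85
eef_pos: [0.5638, -0.1841, 0.2103]
eef_rot: [0.665, 0.747, -0.0, -0.0]
contact_force: [0.3, -0.3, -0.8]
width: 0.0392
gripper_force: 40.3
```

```bash
python3 - <<'E'
from workcell import *
from h import *
f=grab_frame("wrist"); np.savez("w10.npz",**f); cv2.imwrite("pics/w10.png",f["img"][:,:,::-1])
s=observe(); print(s["eef_pos"],(2*np.degrees(np.arctan2(s["eef_rot"][1],s["eef_rot"][0]))-90).round(2))
blade(f,s["eef_pos"]); holes(f,[proj(f,np.array([.5637,-.185,.085])),proj(f,np.array([.557,-.128,.085]))])
E
```

```text
[ 0.56382395 -0.1842294   0.21033682] 6.66
blade 205 [ 0.5641 -0.1828  0.167 ] (np.float64(0.146840804283978), np.float64(0.18500391114401213))
hole [319.5 226. ] [ 563.9 -183.7] [20.2 21.8]
hole [319.5 150.5] [ 557.4 -129. ] [21.4 22. ]
```

Emit:
apply_moves:
  plan:
    - {"x":0,"y":0,"z":-0.2,"turn":0}
    - {"x":0,"y":0,"z":-0.32,"turn":0}
    - {"x":0,"y":0,"z":-0.32,"turn":0}
    - {"x":0,"y":0,"z":-0.32,"turn":0}
    - {"x":0,"y":0,"z":-0.32,"turn":0}
    - {"x":0,"y":0,"z":-0.3,"turn":0}
    - {"x":0,"y":0,"z":-0.2,"turn":0}
    - {"x":0,"y":0,"z":-0.1,"turn":0}
    - {"x":0,"y":0,"z":-0.1,"turn":0}
    - {"x":0,"y":0,"z":-0.1,"turn":0}
    - {"x":0,"y":0,"z":0,"turn":0}
    - {"x":0,"y":0,"z":0,"turn":0}
    - {"x":0,"y":0,"z":0,"turn":0}

```text
time: 37.2
eef_pos: [0.564, -0.1845, 0.0967]
eef_rot: [0.665, 0.747, 0.0, 0.0]
contact_force: [0.1, 0.2, -0.6]
width: 0.0389
gripper_force: 40.3
```

Emit:
apply_moves:
  plan:
    - {"x":0,"y":0,"z":-0.04,"turn":0}
    - {"x":0,"y":0,"z":-0.04,"turn":0}
    - {"x":0,"y":0,"z":-0.04,"turn":0}
    - {"x":0,"y":0,"z":0,"turn":0}
    - {"x":0,"y":0,"z":0,"turn":0}
    - {"x":0,"y":0,"z":0,"turn":0}

```text
time: 37.8
eef_pos: [0.5639, -0.1845, 0.0904]
eef_rot: [0.665, 0.747, 0.0, 0.0]
contact_force: [0.5, -0.4, -0.6]
width: 0.0391
gripper_force: 40.3
```

Emit:
apply_moves:
  plan:
    - {"x":0,"y":0,"z":-0.03,"turn":0}
    - {"x":0,"y":0,"z":-0.03,"turn":0}
    - {"x":0,"y":0,"z":0,"turn":0}
    - {"x":0,"y":0,"z":0,"turn":0}
    - {"x":0,"y":0,"z":0,"turn":0}

```text
time: 38.3
eef_pos: [0.5638, -0.1845, 0.0873]
eef_rot: [0.665, 0.747, -0.0, 0.0]
contact_force: [-0.3, 1.2, -1.3]
width: 0.0393
gripper_force: 40.3
```

Emit:
apply_moves:
  plan:
    - {"x":0,"y":0,"z":-0.02,"turn":0}
    - {"x":0,"y":0,"z":0,"turn":0}
    - {"x":0,"y":0,"z":0,"turn":0}
    - {"x":0,"y":0,"z":0,"turn":0}

```text
time: 38.7
eef_pos: [0.5639, -0.1845, 0.0865]
eef_rot: [0.665, 0.747, 0.0, 0.0]
contact_force: [-0.4, -0.1, 3.5]
width: 0.0389
gripper_force: 40.6
```

Seated at .0865 with 3.5 N. Releasing, then the mushroom.

Emit:
apply_moves:
  plan:
    - {"x":0,"y":0,"z":0.005,"turn":0}
    - {"x":0,"y":0,"z":0,"turn":0}
    - {"x":0,"y":0,"z":0,"turn":0}
    - {"x":0,"y":0,"z":0,"turn":0}
    - {"x":0,"y":0,"z":0,"turn":0}
    - {"x":0,"y":0,"z":0.3,"turn":0}
    - {"x":0,"y":0,"z":0.5,"turn":0}
    - {"x":0,"y":0,"z":0.6,"turn":0}
    - {"x":0,"y":0,"z":0.6,"turn":0}
    - {"x":0,"y":0,"z":0.28,"turn":0}
    - {"x":0,"y":0,"z":0,"turn":0}
  fingers: 0.85

```text
time: 39.8
eef_pos: [0.5645, -0.1848, 0.2026]
eef_rot: [0.665, 0.747, 0.0, 0.002]
contact_force: [0.2, 0.5, -0.1]
width: 0.0725
gripper_force: 0.0
```

Emit:
apply_moves:
  plan:
    - {"x":-0.0519,"y":0.5035,"z":0,"turn":-0.187}
    - {"x":-0.0519,"y":0.5035,"z":0,"turn":-0.187}
    - {"x":-0.0519,"y":0.5035,"z":0,"turn":-0.187}
    - {"x":-0.0519,"y":0.5035,"z":0,"turn":-0.187}
    - {"x":-0.0519,"y":0.5035,"z":0,"turn":-0.187}
    - {"x":-0.0519,"y":0.5035,"z":0,"turn":-0.187}
    - {"x":-0.0519,"y":0.5035,"z":0,"turn":-0.187}
    - {"x":-0.0519,"y":0.5035,"z":0,"turn":-0.187}
    - {"x":-0.0519,"y":0.5035,"z":0,"turn":-0.187}
    - {"x":-0.0519,"y":0.5035,"z":0,"turn":-0.187}
    - {"x":-0.0519,"y":0.5035,"z":0,"turn":-0.187}
    - {"x":-0.0519,"y":0.5035,"z":0,"turn":-0.187}
    - {"x":-0.0519,"y":0.5035,"z":0,"turn":-0.187}
    - {"x":-0.0519,"y":0.5035,"z":0,"turn":-0.187}
    - {"x":-0.0519,"y":0.5035,"z":0,"turn":-0.187}
    - {"x":-0.0519,"y":0.5035,"z":0,"turn":-0.187}
    - {"x":-0.0519,"y":0.5035,"z":0,"turn":-0.187}
    - {"x":-0.0519,"y":0.5035,"z":0,"turn":-0.187}
    - {"x":-0.0519,"y":0.5035,"z":0,"turn":-0.187}
    - {"x":0,"y":0,"z":0,"turn":0}

```text
time: 41.8
eef_pos: [0.5134, 0.296, 0.1989]
eef_rot: [0.771, 0.636, -0.001, -0.001]
contact_force: [0.5, 0.1, -1.2]
width: 0.0726
gripper_force: 0.0
```

Emit:
apply_moves:
  plan:
    - {"x":0,"y":0,"z":0,"turn":0}
    - {"x":0,"y":0,"z":0,"turn":0}
    - {"x":0,"y":0,"z":0,"turn":0}
    - {"x":0,"y":0,"z":0,"turn":0}
    - {"x":0,"y":0,"z":0,"turn":0}

```text
time: 42.3
eef_pos: [0.5146, 0.2935, 0.2006]
eef_rot: [0.772, 0.635, 0.0, 0.0]
contact_force: [-0.8, -0.0, 0.8]
width: 0.0722
gripper_force: 0.0
```

Emit:
apply_moves:
  plan:
    - {"x":0,"y":0.005,"z":-0.3,"turn":0}
    - {"x":0,"y":0,"z":-0.4,"turn":0}
    - {"x":0,"y":0,"z":-0.4,"turn":0}
    - {"x":0,"y":0,"z":-0.4,"turn":0}
    - {"x":0,"y":0,"z":-0.4,"turn":0}
    - {"x":0,"y":0,"z":-0.28,"turn":0}
    - {"x":0,"y":0,"z":-0.11,"turn":0}
    - {"x":0,"y":0,"z":0,"turn":0}
    - {"x":0,"y":0,"z":0,"turn":0}
    - {"x":0,"y":0,"z":0,"turn":0}

```text
time: 43.3
eef_pos: [0.515, 0.2943, 0.087]
eef_rot: [0.772, 0.635, 0.001, 0.0]
contact_force: [-0.5, -0.4, -0.2]
width: 0.0728
gripper_force: 0.0
```

Emit:
apply_moves:
  plan:
    - {"x":0,"y":0,"z":0,"turn":0}
    - {"x":0,"y":0,"z":0,"turn":0}
    - {"x":0,"y":0,"z":0,"turn":0}
    - {"x":0,"y":0,"z":0,"turn":0}
    - {"x":0,"y":0,"z":0,"turn":0}
    - {"x":0,"y":0,"z":0,"turn":0}
    - {"x":0,"y":0,"z":0,"turn":0}
    - {"x":0,"y":0,"z":0,"turn":0}
  fingers: 0
  newtons: 40

```text
time: 44.1
eef_pos: [0.5147, 0.2942, 0.0868]
eef_rot: [0.772, 0.635, 0.0, 0.0]
contact_force: [-1.6, -0.8, 5.5]
width: 0.0395
gripper_force: 40.0
```

Emit:
apply_moves:
  plan:
    - {"x":0,"y":0,"z":0.1,"turn":0}
    - {"x":0,"y":0,"z":0.1,"turn":0}
    - {"x":0,"y":0,"z":0.1,"turn":0}
    - {"x":0,"y":0,"z":0,"turn":0}
    - {"x":0,"y":0,"z":0,"turn":0}
    - {"x":0,"y":0,"z":0,"turn":0}

```text
time: 44.7
eef_pos: [0.5144, 0.2941, 0.1008]
eef_rot: [0.772, 0.635, -0.0, -0.0]
contact_force: [-0.3, -0.3, -0.4]
width: 0.0397
gripper_force: 40.4
```

```bash
python3 - <<'E'
from workcell import *
from h import *
f=grab_frame("wrist"); np.savez("w11.npz",**f); cv2.imwrite("pics/w11.png",f["img"][:,:,::-1])
P=pts(f);hsv=cv2.cvtColor(f["img"],cv2.COLOR_RGB2HSV)
m=(hsv[...,0]<14)&(hsv[...,1]>100)&(P[...,2]>.1)&(abs(P[...,0]-.5146)<.018)&(abs(P[...,1]-.2938)<.022)&(P[...,2]<.15)
print("top z (seated .113)",m.sum(),np.percentile(P[m][:,2],[5,50,95,99]).round(4))
q=P[m]; t=q[q[:,2]>np.percentile(q[:,2],97)]; print("apex",t.mean(0).round(4)); print(observe()["eef_pos"])
E
```

```text
top z (seated .113) 7821 [0.1133 0.1224 0.1266 0.1273]
apex [0.5156 0.2931 0.1275]
[0.5143671  0.29408612 0.10078227]
```

Good hold, seated TCP .0868. Carrying to the leftmost empty hole (.5574,-.1289).

Emit:
apply_moves:
  plan:
    - {"x":0,"y":0,"z":0.2,"turn":0}
    - {"x":0,"y":0,"z":0.35,"turn":0}
    - {"x":0,"y":0,"z":0.4,"turn":0}
    - {"x":0,"y":0,"z":0.4,"turn":0}
    - {"x":0,"y":0,"z":0.4,"turn":0}
    - {"x":0,"y":0,"z":0.3,"turn":0}
    - {"x":0,"y":0,"z":0.14,"turn":0}

```text
time: 45.45
eef_pos: [0.5149, 0.2943, 0.2126]
eef_rot: [0.772, 0.635, 0.001, 0.0]
contact_force: [0.2, -0.7, -0.2]
width: 0.039
gripper_force: 40.4
```

Emit:
apply_moves:
  plan:
    - {"x":0.0239,"y":-0.235,"z":0,"turn":0.1}
    - {"x":0.0478,"y":-0.47,"z":0,"turn":0.197}
    - {"x":0.0478,"y":-0.47,"z":0,"turn":0.197}
    - {"x":0.0478,"y":-0.47,"z":0,"turn":0.197}
    - {"x":0.0478,"y":-0.47,"z":0,"turn":0.197}
    - {"x":0.0478,"y":-0.47,"z":0,"turn":0.197}
    - {"x":0.0478,"y":-0.47,"z":0,"turn":0.197}
    - {"x":0.0478,"y":-0.47,"z":0,"turn":0.197}
    - {"x":0.0478,"y":-0.47,"z":0,"turn":0.197}
    - {"x":0.0478,"y":-0.47,"z":0,"turn":0.197}
    - {"x":0.0478,"y":-0.47,"z":0,"turn":0.197}
    - {"x":0.0478,"y":-0.47,"z":0,"turn":0.197}
    - {"x":0.0478,"y":-0.47,"z":0,"turn":0.197}
    - {"x":0.0478,"y":-0.47,"z":0,"turn":0.197}
    - {"x":0.0478,"y":-0.47,"z":0,"turn":0.197}
    - {"x":0.0478,"y":-0.47,"z":0,"turn":0.197}
    - {"x":0.0478,"y":-0.47,"z":0,"turn":0.197}
    - {"x":0.0478,"y":-0.47,"z":0,"turn":0.197}
    - {"x":0.0239,"y":-0.235,"z":0,"turn":0.091}
    - {"x":0,"y":0,"z":0,"turn":0}

```text
time: 47.45
eef_pos: [0.5571, -0.1301, 0.2098]
eef_rot: [0.666, 0.746, -0.0, -0.001]
contact_force: [-0.1, -0.3, -0.8]
width: 0.039
gripper_force: 40.4
```

Emit:
apply_moves:
  plan:
    - {"x":0,"y":0,"z":0,"turn":0}
    - {"x":0,"y":0,"z":0,"turn":0}
    - {"x":0,"y":0,"z":0,"turn":0}
    - {"x":0,"y":0,"z":0,"turn":0}
    - {"x":0,"y":0,"z":0,"turn":0}

```text
time: 47.95
eef_pos: [0.5575, -0.1285, 0.2106]
eef_rot: [0.665, 0.747, 0.0, 0.0]
contact_force: [0.0, -0.5, -1.1]
width: 0.0388
gripper_force: 40.4
```

```bash
python3 - <<'E'
from workcell import *
from h import *
f=grab_frame("wrist"); np.savez("w12.npz",**f); cv2.imwrite("pics/w12.png",f["img"][:,:,::-1])
s=observe(); print(s["eef_pos"],(2*np.degrees(np.arctan2(s["eef_rot"][1],s["eef_rot"][0]))-90).round(2))
blade(f,s["eef_pos"]); holes(f,[proj(f,np.array([.557,-.129,.085]))])
E
```

```text
[ 0.55756112 -0.12862899  0.21056685] 6.6
blade 158 [ 0.5583 -0.1275  0.1606] (np.float64(0.14633324924501043), np.float64(0.17574258973875226))
hole [319.3 225.8] [ 557.4 -128. ] [20.  21.8]
```

Emit:
apply_moves:
  plan:
    - {"x":-0.01,"y":0,"z":-0.2,"turn":0}
    - {"x":0,"y":0,"z":-0.32,"turn":0}
    - {"x":0,"y":0,"z":-0.32,"turn":0}
    - {"x":0,"y":0,"z":-0.32,"turn":0}
    - {"x":0,"y":0,"z":-0.32,"turn":0}
    - {"x":0,"y":0,"z":-0.3,"turn":0}
    - {"x":0,"y":0,"z":-0.2,"turn":0}
    - {"x":0,"y":0,"z":-0.1,"turn":0}
    - {"x":0,"y":0,"z":-0.1,"turn":0}
    - {"x":0,"y":0,"z":-0.1,"turn":0}
    - {"x":0,"y":0,"z":0,"turn":0}
    - {"x":0,"y":0,"z":0,"turn":0}
    - {"x":0,"y":0,"z":0,"turn":0}

```text
time: 49.3
eef_pos: [0.5572, -0.129, 0.0969]
eef_rot: [0.665, 0.747, 0.0, 0.0]
contact_force: [-0.5, 0.4, -0.6]
width: 0.0388
gripper_force: 40.4
```

Emit:
apply_moves:
  plan:
    - {"x":0,"y":0,"z":-0.04,"turn":0}
    - {"x":0,"y":0,"z":-0.04,"turn":0}
    - {"x":0,"y":0,"z":-0.04,"turn":0}
    - {"x":0,"y":0,"z":-0.03,"turn":0}
    - {"x":0,"y":0,"z":0,"turn":0}
    - {"x":0,"y":0,"z":0,"turn":0}
    - {"x":0,"y":0,"z":0,"turn":0}

```text
time: 50.0
eef_pos: [0.5571, -0.1289, 0.0891]
eef_rot: [0.665, 0.747, 0.0, 0.0]
contact_force: [-0.2, 0.2, -0.8]
width: 0.039
gripper_force: 40.4
```

Emit:
apply_moves:
  plan:
    - {"x":0,"y":0,"z":-0.03,"turn":0}
    - {"x":0,"y":0,"z":0,"turn":0}
    - {"x":0,"y":0,"z":0,"turn":0}
    - {"x":0,"y":0,"z":0,"turn":0}

```text
time: 50.4
eef_pos: [0.557, -0.1289, 0.0876]
eef_rot: [0.665, 0.747, 0.0, 0.0]
contact_force: [-0.2, -0.1, -0.3]
width: 0.0391
gripper_force: 40.4
```

Emit:
apply_moves:
  plan:
    - {"x":0,"y":0,"z":-0.025,"turn":0}
    - {"x":0,"y":0,"z":0,"turn":0}
    - {"x":0,"y":0,"z":0,"turn":0}
    - {"x":0,"y":0,"z":0,"turn":0}

```text
time: 50.8
eef_pos: [0.5572, -0.1289, 0.0868]
eef_rot: [0.665, 0.747, 0.0, 0.0]
contact_force: [-0.9, 1.5, 5.5]
width: 0.0391
gripper_force: 40.8
```

Seated at .0868 with 5.5 N. Releasing, rising and moving back for a final check.

Emit:
apply_moves:
  plan:
    - {"x":0,"y":0,"z":0.01,"turn":0}
    - {"x":0,"y":0,"z":0,"turn":0}
    - {"x":0,"y":0,"z":0,"turn":0}
    - {"x":0,"y":0,"z":0,"turn":0}
    - {"x":0,"y":0,"z":0,"turn":0}
    - {"x":0,"y":0,"z":0.3,"turn":0}
    - {"x":0,"y":0,"z":0.5,"turn":0}
    - {"x":0,"y":0,"z":0.6,"turn":0}
    - {"x":0,"y":0,"z":0.6,"turn":0}
    - {"x":0,"y":0,"z":0.5,"turn":0}
    - {"x":-0.3,"y":0.5,"z":0.3,"turn":0}
    - {"x":-0.3,"y":0.6,"z":0,"turn":0}
    - {"x":-0.3,"y":0.6,"z":0,"turn":0}
    - {"x":-0.3,"y":0.6,"z":0,"turn":0}
    - {"x":-0.3,"y":0.6,"z":0,"turn":0}
    - {"x":-0.3,"y":0.6,"z":0,"turn":0}
    - {"x":0,"y":0,"z":0,"turn":0}
    - {"x":0,"y":0,"z":0,"turn":0}
    - {"x":0,"y":0,"z":0,"turn":0}
  fingers: 0.85

```text
time: 52.7
eef_pos: [0.4674, 0.0454, 0.2268]
eef_rot: [0.666, 0.746, -0.0, 0.0]
contact_force: [-0.1, 0.1, 0.0]
width: 0.0728
gripper_force: 0.0
```

```bash
python3 - <<'E'
from workcell import *
from h import *
t=grab_frame("top"); g=grab_frame("scene")
P=pts(t); hsv=cv2.cvtColor(t["img"],cv2.COLOR_RGB2HSV)
for n,x,y in(("mushroom",.5572,-.1289),("half",.5638,-.1845),("square",.5701,-.2399),("ball",.5764,-.2953)):
    m=(abs(P[...,0]-x)<.022)&(abs(P[...,1]-y)<.024)&(P[...,2]>.095); print(n,np.percentile(P[m][:,2],[50,97]).round(4),P[m].mean(0)[:2].round(4))
a=cv2.resize(t["img"][170:240,340:500],(640,280)); b=cv2.resize(g["img"][140:280,170:330],(320,280))
cv2.imwrite("pics/fin.png",np.vstack([a,np.hstack([b,np.zeros_like(b)])])[:,:,::-1])
E
```

```text
mushroom [0.1078 0.1139] [ 0.5559 -0.1281]
half [0.1088 0.1155] [ 0.5629 -0.186 ]
square [0.125  0.1304] [ 0.5681 -0.2373]
ball [0.1052 0.111 ] [ 0.5747 -0.2934]
```

View pics/fin.png

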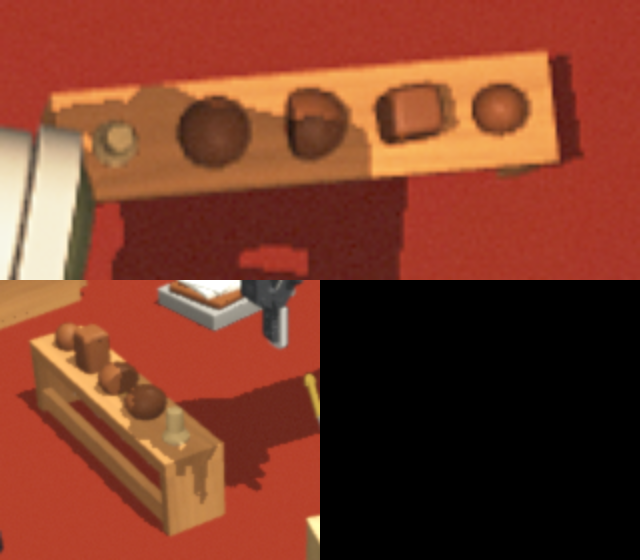

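The rack shows, left to right: burnisher (118,140), mushroom (214,132), half (316,124), square (414,112), ball (500,108). All are upright with head tops at seated heights.

```bash
python3 -c "
from workcell import *
print(close_job())"
```

```text
the job is handed in; nothing more can be done
None
```

The four gravers stand upright and seated in the rack as mushroom, half, square, ball from left to right, the tray's order. None was dropped, and the job was handed in at about 53 s.

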